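# Recover a spanner dropped behind the battery packs

## Robot

A 6-joint arm with a two-finger parallel gripper is mounted at the origin on the work surface. World frame = base frame: x ahead of the robot, y to its left, z up, the work surface at z = 0. Lengths are in mm, angles in rad, forces in N, time in s.
With the tool pointing down it reaches from about 375 to 975 mm from the base axis. Payload 3.8 kg.
Tool frame: the origin (TCP) lies at the very end of the fingers, on their centre line; the grasp point (between the pads) lies 19 mm behind it; z points along the fingers, x is the direction in which the jaws open and shut, and the axes are right-handed (so a half turn about z gives the same grasp; the last joint's range is limited). The gripper opens to 88 mm and grips with 3 to 60 N. Pads are 18 mm wide; open, the fingers measure 123 mm over their backs; the gripper's body (75 mm by 187 mm) begins 45 mm behind the grasp point.
Start: joints at [1.14, 0.264, 1.604, -0, 1.274, -0.037], TCP at [258.995, 623.33, 238.706] pointing down, gripper open.
Joint ranges: [-2.63, 2.63], [-0.94, 2.18], [0.31, 2.57], [-1.31, 4.45], [0, 2.66], [-2.55, 2.55]. Speed limits (rad/s): [2.57, 2.57, 3.14, 3.14, 3.14, 3.14].

## Interface

Orientations are given as a rotation vector (axis times angle).
In Python, from plant import get_obs, read_camera, bot, boxes_of, silhouettes, place_of gives the robot as it stands.
- The arm moves only by the shell command python3 -m jog 'ROWS' [OPENING]. ROWS is a JSON object of lists of equal length, an entry for each row: "linear": the shift along the tool's x, y, z in mm, a list of three; "angular": the turn, a rotation vector about the tool's x, y, z in units of 5 degrees (1.0 is 5 degrees), a list of three. A call has 1 to 20 rows; each row shifts and turns the commanded pose from where the row before left it, along the tool's axes as they then stand; what a row does not reach is not made up. A row lasts 1/12 s, in which the tool goes at most 41.7 mm and 7.16 degrees, less where a joint would pass 70% of its speed; a pose out of reach is approached as far as the arm can. A call with a gripper value outside its range is refused whole. OPENING is the closure, from -1 (fully open) to 1 (shut), set as the call begins (- or left out, the last holds). The fingers move at their own pace and stop on an object; the grip force is fixed at half the most. Time passes only in rows, so rows that do not move let the fingers close. It gives the time, the measured TCP pose, the force and the opening at its end, in the units of the state.
- get_obs(): the state, without advancing time (a new reading comes with each control period).
- read_camera(name): name is "scene" or "top" or "wrist"; returns a dict with "img" (480x640x3 uint8, red, green, blue), "intrinsics" (3x3 intrinsics, pixels), "pose" (4x4, takes a point from camera to world coordinates). Camera axes: x right, y down, z forward; pixel columns grow to the right and rows downward; lengths in mm; the calibration is good to about 2 mm. A picture is of the moment at which its call begins. There is no depth.
- bot.hand_in(): hands the job in, once; it reports no verdict.
Trained networks look in a picture, given as the dict that the camera call returned (one of the last four; its "shot" number tells which), for a name from the list of things; names that differ only in an ending like _2 or _b are one class to them, and where a whole thing is asked for, a point or a joint stands for the part that bears it (a point fixed in the world has none). Each returns a list of dicts, best first, with "p" (0 to 1); they miss things now and then, are a little off and sometimes report something else, mostly with a low value. They report only what shows in the picture. A call takes as long as a camera call. They do not tell look-alikes from the thing itself.
- boxes_of(thing, picture): "centre" ([x, y, z] in mm, in the coordinates of the camera as it stood for that picture, good to about 4 mm: the middle of the surface that is visible of it).
- silhouettes(thing, picture): "region" (480x640 bool, what is visible of it).
- place_of(thing, picture): "centre" ([x, y, z] in mm, in the coordinates of the camera as it stood for that picture, good to about 4 mm: a listed point, or the origin of a listed thing).
The state is a dict: "t": time; "joints": joint angles; "dq": joint speeds; "joint_torque": joint torques, N m; "ee_pos": TCP position; "tool_rot": TCP orientation; "ft_force": force on the tool from outside, world axes, zero at the start; "ft_torque": the same for the moment, N m; "width": finger opening in mm.
Only numpy, scipy, OpenCV 4.12 (cv2) and the standard library are available. Lean on these libraries where they do the work, as an engineer would, in place of code of your own. Each camera call takes 0.05 s, during which the arm holds its last target. There are 200 camera calls.

## Task

A spanner has slipped into the mower's battery bay behind the two packs. Lift off the hold-down bar and lay it on the rubber mat, stand both packs on the mat too, then fetch the spanner and lay it flat in the tool tray while everything else is still out of the bay. Then put each pack back in the seat it fits, and lay the hold-down bar back in its two saddles across the packs; keep the packs upright and set them down gently.

Things in the scene. Friction and masses are not known exactly. Their poses are not given: they have to be found in the camera images.
- bay: Fixed blue-grey tray 240 (x, away from the robot) by 250 mm (y), floor 6 thick, walls 36 high; origin: centre of underside. Two posts on the side walls at x -86, y +-118: saddles 104 mm above the bench with flared 22 mm prongs, 6 mm play for the bar. Pack seats at x -30, y +55 and -55 (which is which varies). The spanner lies on the bare floor behind, near x +72, y 0; rear wall inside at x +113.
- seat_wide: Fixed seat in the bay for the wide pack: black plate 162 x 108 mm, sloping lime ribs 17 mm high round a pocket 150 (x) by 94 mm (y), 5 mm play each side, 8 at the mouth. Origin: centre of the plate's underside, 6 mm above the bench. The pack stands on the plate, 3 mm above the origin, centred, axes parallel (either way round).
- seat_slim: Fixed seat in the bay for the slim pack: as seat_wide in outside size, ribs, heights and origin, but with filler cheeks so that the pocket is 150 (x) by 64 mm (y).
- pack_wide: Loose wide battery pack, black with lime side strips: body 140 (x) by 84 (y) by 92 mm high, about 0.8 kg. Origin: centre of underside. Carry handle on top: straight bar along x, 66 long, 22 wide (y), from 116 to 130 mm above the origin, a 12 mm post at each end, 24 mm free below; grip it across y from above. Starts upright in seat_wide, its front shoulder under the bar.
- pack_slim: Loose slim battery pack: as pack_wide in length, height, handle and origin, but the body is 54 mm wide (y), about 0.55 kg. Starts upright in seat_slim, its front shoulder under the bar.
- hold_bar: Loose hold-down bar: flat dark steel 20 (x) by 262 (y) by 8 mm, 0.2 kg, with a black grip block at its middle, 22 (x) by 46 mm (y), from 8 to 36 mm above the origin; grip it across x from above. Origin: centre of underside. Starts (and belongs) in the two saddles, across the front tops of the packs: origin at bay x -86, y 0, 104 mm above the bench.
- spanner: Loose steel combination spanner, 150 mm long (x), heads 25 mm wide and 9 thick, shank 12 mm wide (y), top 8 mm above the origin, 0.1 kg. Origin: middle of underside. Starts on the bay floor (6 mm above the bench) behind the packs, along the bay's y. Grip the shank across y from above once the packs are gone.
- mat: Fixed black ribbed rubber mat, 240 (x) by 230 mm (y), 4 mm thick, empty. Origin: centre of underside, on the bench. The bar and both packs are parked on it, their middles over the mat; the bar may overhang.
- tool_tray: Fixed open aluminium tray, outside 210 (x) by 96 (y) by 26 mm high, walls and floor 3 mm thick, empty. Origin: centre of underside, on the bench. The spanner belongs flat on its floor, along x, about in the middle.
Not all that is in view belongs to the job. What is meant by the spanner is not turquoise, and is the larger of those in its own colour.

How it is judged (in metres and radians):
On the way, in this order (a step that is already met when the one before it is completed fails the run):
1. the hold-down bar lies on the rubber mat (x of hold_bar in the frame of mat between -0.12 and 0.12 m and y of hold_bar in the frame of mat between -0.115 and 0.115 m and z of hold_bar in the frame of mat between 0 and 0.012 m and linear speed of hold_bar below 0.02 m/s and angular speed of hold_bar below 0.2 rad/s), for 0.2 s.
2. both packs stand upright on the mat beside the bar (all of step 1 and x of pack_wide in the frame of mat between -0.12 and 0.12 m and y of pack_wide in the frame of mat between -0.115 and 0.115 m and z of pack_wide in the frame of mat between 0 and 0.012 m and angle between each of pack_wide, pack_slim's own z axis and vertical below 0.1 rad and linear speed of each of pack_wide, pack_slim below 0.02 m/s and angular speed of each of pack_wide, pack_slim below 0.2 rad/s and x of pack_slim in the frame of mat between -0.12 and 0.12 m and y of pack_slim in the frame of mat between -0.115 and 0.115 m and z of pack_slim in the frame of mat between 0 and 0.012 m), for 0.2 s.
3. the spanner lies in the tool tray, packs and bar still on the mat (all of step 2 and x of spanner in the frame of tool_tray between -0.04 and 0.04 m and y of spanner in the frame of tool_tray between -0.04 and 0.04 m and z of spanner in the frame of tool_tray between 0 and 0.009 m and linear speed of spanner below 0.02 m/s and angular speed of spanner below 0.2 rad/s), for 0.2 s.
At the end, for the whole second after the job is handed in: Packs upright, down in their own seats (12 mm each way, 0.15 rad either way round); bar level in both saddles (12 mm, 0.1 rad); spanner flat on the tray floor, its middle within 40 mm of the tray's each way; all released and at rest (x of pack_wide in the frame of seat_wide between -0.012 and 0.012 m and y of pack_wide in the frame of seat_wide between -0.012 and 0.012 m and z of pack_wide in the frame of seat_wide between 0 and 0.007 m and angle between each of pack_wide, pack_slim, hold_bar's own z axis and vertical below 0.06 rad and angle between the x axis of pack_wide and the x axis of seat_wide, either way round below 0.15 rad and linear speed of each of pack_wide, pack_slim, hold_bar, spanner below 0.02 m/s and angular speed of each of pack_wide, pack_slim, hold_bar, spanner below 0.2 rad/s and x of pack_slim in the frame of seat_slim between -0.012 and 0.012 m and y of pack_slim in the frame of seat_slim between -0.012 and 0.012 m and z of pack_slim in the frame of seat_slim between 0 and 0.007 m and angle between the x axis of pack_slim and the x axis of seat_slim, either way round below 0.15 rad and x of hold_bar in the frame of bay between -0.098 and -0.074 m and y of hold_bar in the frame of bay between -0.013 and 0.013 m and z of hold_bar in the frame of bay between 0.1 and 0.109 m and angle between the y axis of hold_bar and the y axis of bay, either way round below 0.1 rad and x of spanner in the frame of tool_tray between -0.04 and 0.04 m and y of spanner in the frame of tool_tray between -0.04 and 0.04 m and z of spanner in the frame of tool_tray between 0 and 0.009 m); the robot touches nothing.
It fails at once if a pack is tipped more than 0.5 rad from upright (angle between any of pack_wide, pack_slim's own z axis and vertical above 0.5 rad).
It fails at once if a pack is dropped or rammed onto a seat or the mat (more than 120 N) (contact force between any of pack_wide, pack_slim and seat_wide above 120 N or contact force between any of pack_wide, pack_slim and seat_slim above 120 N or contact force between any of pack_wide, pack_slim and mat above 120 N).
It also fails if it takes over 147 s, if anything falls off the work surface, if the arm or the gripper's body presses on something with over 40 N, if the wrist force passes 120 N, or if a joint passes its speed limit or range.

## Working session

There is one attempt and no reset: what is moved stays moved. The work goes in short steps, Python scripts to look and compute and a shell command to move; the robot and the scene stay as the last step left them, time stands still between calls to the robot, and variables do not carry over. Pictures are saved under pics/ and viewed, about 12 in all and at most 16, crops included, and the job is handed in when it is done.

```bash
ls; mkdir -p pics; cat > h.py <<'E'
import numpy as np, cv2
from plant import get_obs, read_camera, bot, boxes_of, silhouettes, place_of
from scipy.spatial.transform import Rotation as R
def w(pic,c): return (np.array(pic["pose"])@np.r_[c,1])[:3]
def proj(pic,P):
    q=np.linalg.inv(pic["pose"])@np.r_[P,1]; u=np.array(pic["intrinsics"])@q[:3]; return u[:2]/u[2]
def ray(pic,uv,z):
    d=np.linalg.inv(pic["intrinsics"])@np.r_[uv,1]; M=np.array(pic["pose"]); d=M[:3,:3]@d; o=M[:3,3]
    return o+d*(z-o[2])/d[2]
def save(pic,n): cv2.imwrite(f"pics/{n}.png",pic["img"][:,:,::-1])
E
python3 - <<'E'
from h import *
np.set_printoptions(precision=1,suppress=True)
o=get_obs(); print({k:np.round(v,3) for k,v in o.items()})
print(R.from_rotvec(o["tool_rot"]).as_matrix())
for n in("top","scene"):
    p=read_camera(n); save(p,n); print(n,p["pose"])
    for t in "bay seat_wide seat_slim pack_wide pack_slim hold_bar spanner mat tool_tray".split():
        for d in place_of(t,p)[:3]:
            c=w(p,d["centre"]); print(t,round(d["p"],2),c,proj(p,c))
E
```

```text
pics
{'t': np.float64(0.0), 'joints': array([ 1.1,  0.3,  1.6,  0. ,  1.3, -0. ]), 'dq': array([-0.,  0.,  0., -0., -0.,  0.]), 'joint_torque': array([  0. , -50.2, -35.7,   0.1,   0. ,  -0. ]), 'ee_pos': array([258.7, 622.7, 237.4]), 'tool_rot': array([ 2.6,  1.7, -0. ]), 'ft_force': array([ 0.2,  0.1, -0.4]), 'ft_torque': array([-0.,  0.,  0.]), 'width': np.float64(88.198)}
[[ 0.4  0.9 -0. ]
 [ 0.9 -0.4 -0. ]
 [-0.  -0.  -1. ]]
top [[   0.    -1.     0.2  408.1]
 [  -1.    -0.    -0.   104.6]
 [   0.    -0.2   -1.  1156.4]
 [   0.     0.     0.     1. ]]
seat_slim 0.66 [533.1 236.9   6.7] [258.7 279.7]
pack_wide 0.94 [538.  348.2   8.8] [213.5 276.4]
pack_slim 0.84 [534.4 240.5   8.1] [257.2 279. ]
hold_bar 0.68 [483.3 289.1 106.2] [229.4 296.3]
spanner 0.77 [812.7 267.2   2.4] [252.3 172. ]
spanner 0.68 [640.2 305.5   2.8] [233.6 236.8]
spanner 0.52 [649.8 524.4  -2.4] [147.4 231.2]
mat 0.79 [ 545.2 -286.8   -0.6] [468.6 280.5]
mat 0.31 [533.  238.    8.9] [258.1 279.6]
tool_tray 0.74 [526.8  -0.6  -1.9] [354.3 285. ]
scene [[  -0.1    0.9   -0.5 1154.7]
 [   1.     0.1   -0.1  155.6]
 [   0.    -0.5   -0.9 1026.1]
 [   0.     0.     0.     1. ]]
bay 0.69 [562.3 289.9  -5.7] [408.5 250.1]
seat_slim 0.81 [531.7 238.2   6.8] [389.  234.2]
pack_wide 0.59 [540.7 342.9  11.3] [431.9 241.9]
pack_slim 0.65 [532.7 241.2   5.2] [390.1 235.1]
pack_slim 0.25 [566.7 293.1  -5.7] [409.7 251.8]
hold_bar 0.73 [477.  289.4 101.7] [417.6 196.7]
spanner 0.85 [635.2 300.6  11.9] [412.6 274. ]
spanner 0.68 [644.7 527.7   1.4] [509.7 292.6]
spanner 0.56 [806.6 266.7  -0.1] [392.3 343.9]
mat 0.75 [ 539.8 -287.1   -1.7] [183.5 212.6]
```

```bash
python3 - <<'E'
import cv2
a=cv2.imread("pics/top.png");b=cv2.imread("pics/scene.png")
cv2.imwrite("pics/c1.png",cv2.resize(a[130:400,100:580],(800,450),interpolation=cv2.INTER_CUBIC))
cv2.imwrite("pics/c2.png",cv2.resize(b[140:400,100:560],(800,452),interpolation=cv2.INTER_CUBIC))
E
```

```text
(no output)
```

View pics/c1.png

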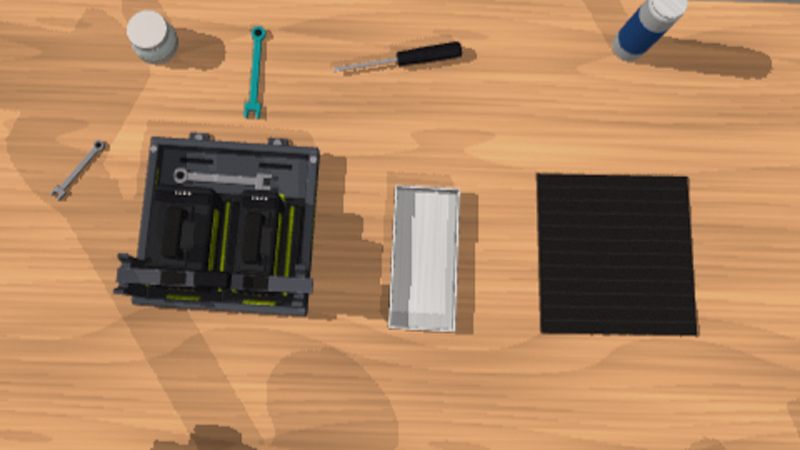

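View pics/c2.png

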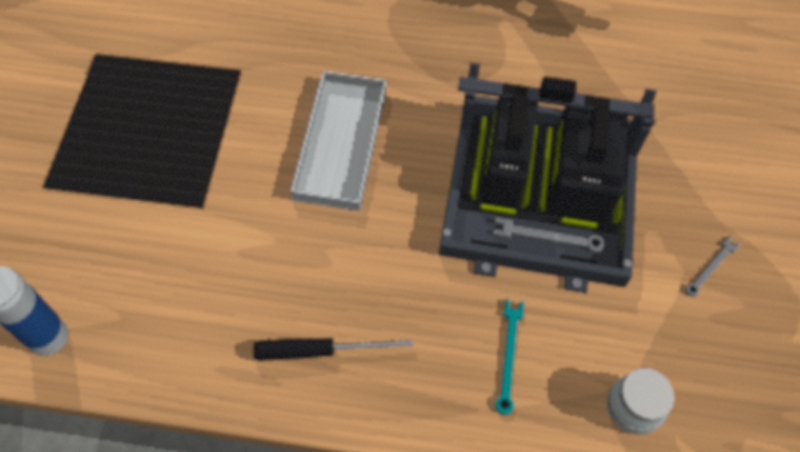

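In the top crop, the candidate spanners are a turquoise one at (255,72), a small grey one at (80,170) and a large grey one in the bay at (222,178). The one meant is the large grey one in the bay, since it isn't turquoise and is bigger than the other grey one. The wide pack is on the +y side, the slim pack on the -y side, and the hold-down bar runs across the front. Next I'll take a closer look with the wrist camera.

```bash
cat >> h.py <<'E'
def go(x,y,z,yaw):
    o=get_obs(); M=R.from_rotvec(o["tool_rot"]).as_matrix(); a=np.arctan2(M[1,0],M[0,0])
    d=(yaw-a+np.pi)%(2*np.pi)-np.pi
    t=np.array([np.cos(yaw),np.sin(yaw)]); n=np.array([t[1],-t[0]])
    e=np.array([x,y,z])-o["ee_pos"]
    print("yaw now %.3f tilt %s | ang z units %.2f | then lin x %.1f y %.1f z %.1f | pos %s w %.1f t %.1f"%(a,np.round(M[:2,2],3),-np.degrees(d)/5,e[:2]@t,e[:2]@n,-e[2],np.round(o["ee_pos"],1),o["width"],o["t"]))
E
python3 - <<'E'
from h import *
go(530,290,380,0)
p=read_camera("wrist"); o=get_obs()
M=R.from_rotvec(o["tool_rot"]).as_matrix()
print(M.T@(p["pose"][:3,3]-o["ee_pos"]), (M.T@p["pose"][:3,:3]).round(2),p["intrinsics"])
E
```

```text
yaw now 1.177 tilt [0. 0.] | ang z units 13.49 | then lin x 271.0 y 333.3 z -141.3 | pos [259.  623.3 238.7] w 87.6 t 1.0
[  -0.72906762  -82.37776732 -146.05050509] [[ 1.    0.    0.  ]
 [-0.    0.95  0.32]
 [-0.   -0.32  0.95]] [[430.93839647   0.         310.01727793]
 [  0.         430.93839647 243.60989608]
 [  0.           0.           1.        ]]
```

```bash
python3 -m jog '{"linear":[[0,0,-14],[0,0,-14],[0,0,-14],[0,0,-14],[0,0,-14],[0,0,-14],[0,0,-14],[0,0,-14],[0,0,-14],[0,0,-14]],"angular":[[0,0,1.3],[0,0,1.3],[0,0,1.3],[0,0,1.3],[0,0,1.3],[0,0,1.3],[0,0,1.3],[0,0,1.3],[0,0,1.3],[0,0,1.3]]}' -1
python3 -m jog '{"linear":[[20,18,0],[20,18,0],[20,18,0],[20,18,0],[20,18,0],[20,18,0],[20,18,0],[20,18,0],[20,18,0],[20,18,0],[20,18,0],[20,18,0],[20,18,0],[20,18,0],[0,0,0],[0,0,0]],"angular":[[0,0,0.035],[0,0,0.035],[0,0,0.035],[0,0,0.035],[0,0,0.035],[0,0,0.035],[0,0,0.035],[0,0,0.035],[0,0,0.035],[0,0,0.035],[0,0,0.035],[0,0,0.035],[0,0,0.035],[0,0,0.035],[0,0,0],[0,0,0]]}'
cat >> h.py <<'E'
def look(cam,names,n=2,k=1):
    acc={}
    for i in range(k):
        p=read_camera(cam)
        for t in names.split():
            for d in place_of(t,p)[:n]:
                if d["p"]>.4: acc.setdefault(t,[]).append(w(p,d["centre"]))
    for t in acc: print(cam,t,np.round(acc[t],1).tolist())
    return p
E
python3 - <<'E'
from h import *
go(540,370,380,0)
p=look("wrist","bay seat_wide seat_slim pack_wide pack_slim hold_bar spanner",2,2); save(p,"w1")
E
```

```text
t: 1.88
ee_pos: [259.0, 623.3, 379.4]
tool_rot: [-3.141, -0.058, -0.0]
ft_force: [-0.3, -0.5, -0.2]
width: 88.2
t: 3.22
ee_pos: [545.4, 376.7, 378.4]
tool_rot: [3.142, -0.004, -0.001]
ft_force: [0.5, -0.5, -0.4]
width: 88.2
yaw now -0.003 tilt [-0.001 -0.   ] | ang z units -0.03 | then lin x -5.4 y 6.7 z -1.6 | pos [545.4 376.7 378.4] w 88.2 t 3.2
wrist seat_slim [[539.1, 349.3, 5.8]]
wrist pack_wide [[541.9, 347.9, 5.6], [483.0, 287.0, 106.5], [537.2, 345.5, 5.4]]
wrist pack_slim [[533.9, 243.4, 5.2], [531.6, 243.4, 7.5]]
wrist hold_bar [[484.6, 286.5, 107.8], [483.2, 284.9, 104.4]]
wrist spanner [[650.1, 527.9, 0.2], [638.3, 302.1, 3.2], [638.5, 302.8, 4.3], [809.4, 260.3, 0.0]]
```

View pics/w1.png

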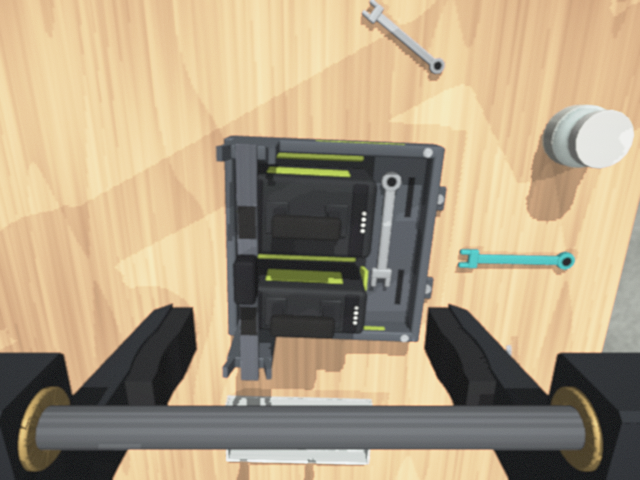

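The wrist view confirms it: the large grey spanner is in the bay at (385,230), against the small grey one at (405,38) and the turquoise one at (515,260). The rear-wall bolts are at about (428,152) and (405,337). They should give the bay's yaw.

```bash
python3 - <<'E'
from h import *
p=read_camera("wrist")
for z in(36,42):
    a,b=ray(p,(428,152.5),z),ray(p,(405,338),z); v=a-b
    print(z,a.round(1),b.round(1),"len",np.linalg.norm(v),"yaw",np.arctan2(-v[0],v[1]))
    for c in((442,148),(419,342),(226,137)): print("corner",ray(p,c,z).round(1))
def rect(p,t,z):
    m=silhouettes(t,p)
    if not m: print(t,"none");return
    for d in m[:3]:
        ys,xs=np.nonzero(d["region"]); c=cv2.convexHull(np.c_[xs,ys].astype(np.float32))[:,0]
        W=np.array([ray(p,q,z)[:2] for q in c],np.float32)
        (cx,cy),(s1,s2),_=r=cv2.minAreaRect(W); bx=cv2.boxPoints(r)
        v=bx[1]-bx[0]; u=bx[2]-bx[1]; L=v if np.hypot(*v)>np.hypot(*u) else u
        print(t,round(d["p"],2),"c %.1f %.1f size %.1f %.1f"%(cx,cy,s1,s2),"long-axis ang %.3f"%(np.arctan2(L[1],L[0])%np.pi))
rect(p,"hold_bar",112);rect(p,"spanner",14);rect(p,"tool_tray",26)
q=read_camera("top");rect(q,"mat",4);rect(q,"tool_tray",26);rect(q,"hold_bar",112);rect(q,"spanner",14)
q=read_camera("scene");rect(q,"mat",4);rect(q,"tool_tray",26);rect(q,"hold_bar",112);rect(q,"spanner",14)
E
```

```text
36 [676.6 403.1  36. ] [667.5 167.2  36. ] len 236.12451129009537 yaw -0.03855716984399499
corner [691.7 408.1  36. ]
corner [686.  161.3  36. ]
corner [452. 420.  36.]
42 [675.  403.8  42. ] [666.  170.8  42. ] len 233.2258983622118 yaw -0.03855716984399511
corner [689.9 408.7  42. ]
corner [684.3 165.   42. ]
corner [453.1 420.5  42. ]
hold_bar 0.98 c 477.4 289.7 size 262.8 27.0 long-axis ang 1.541
hold_bar 0.44 c 532.1 87.6 size 101.1 174.4 long-axis ang 3.098
spanner 0.93 c 637.5 305.1 size 145.8 24.7 long-axis ang 1.536
spanner 0.57 c 646.5 522.1 size 17.9 105.9 long-axis ang 2.497
spanner 0.57 c 806.4 269.9 size 27.0 147.3 long-axis ang 3.130
tool_tray 0.95 c 528.9 11.4 size 115.5 207.9 long-axis ang 3.113
mat 0.72 c 541.4 -285.5 size 244.8 236.0 long-axis ang 0.008
mat 0.46 c 575.1 307.0 size 286.6 269.8 long-axis ang 1.528
tool_tray 0.55 c 526.2 2.1 size 101.3 213.6 long-axis ang 3.111
tool_tray 0.44 c 485.3 305.5 size 282.6 25.8 long-axis ang 1.528
hold_bar 0.93 c 479.6 290.1 size 261.6 22.7 long-axis ang 1.543
spanner 0.85 c 807.1 265.7 size 28.5 150.3 long-axis ang 3.130
spanner 0.66 c 635.9 304.7 size 146.0 25.8 long-axis ang 1.537
spanner 0.42 c 662.8 506.4 size 6.2 55.6 long-axis ang 2.466
mat 0.66 c 540.3 -284.8 size 245.2 233.7 long-axis ang 0.014
tool_tray 0.66 c 532.9 4.5 size 100.9 224.9 long-axis ang 3.113
hold_bar 0.71 c 600.5 330.7 size 101.9 147.2 long-axis ang 3.087
spanner 0.74 c 814.1 266.5 size 21.1 143.6 long-axis ang 3.117
spanner 0.7 c 654.0 520.1 size 12.5 99.9 long-axis ang 2.515
spanner 0.69 c 636.9 307.3 size 146.3 27.4 long-axis ang 1.534
```

```bash
python3 -m jog '{"linear":[[-6.2,8.9,20],[-6.2,8.9,20],[-6.2,8.9,20],[-6.2,8.9,20],[-6.2,8.9,20],[-6.2,8.9,20],[-6.2,8.9,20],[-6.2,8.9,20],[-6.2,8.9,20],[-6.2,8.9,20],[0,0,0],[0,0,0]],"angular":[[0,0,0.33],[0,0,0],[0,0,0],[0,0,0],[0,0,0],[0,0,0],[0,0,0],[0,0,0],[0,0,0],[0,0,0],[0,0,0],[0,0,0]]}'
python3 - <<'E'
from h import *
go(480,290,110,-.032)
p=look("wrist","pack_wide pack_slim hold_bar",2,2); save(p,"w2")
E
```

```text
t: 5.72
ee_pos: [479.4, 289.9, 177.8]
tool_rot: [3.14, -0.046, -0.003]
ft_force: [-0.1, -0.5, -0.5]
width: 88.3
yaw now -0.029 tilt [-0.002 -0.001] | ang z units 0.03 | then lin x 0.6 y -0.2 z 67.8 | pos [479.4 289.9 177.8] w 88.3 t 5.7
wrist pack_wide [[537.2, 346.9, 7.1], [535.0, 344.4, 7.1]]
wrist pack_slim [[537.0, 239.6, 8.4], [534.7, 240.2, 8.5]]
wrist hold_bar [[481.7, 286.0, 106.8], [482.7, 286.3, 106.6]]
```

View pics/w2.png

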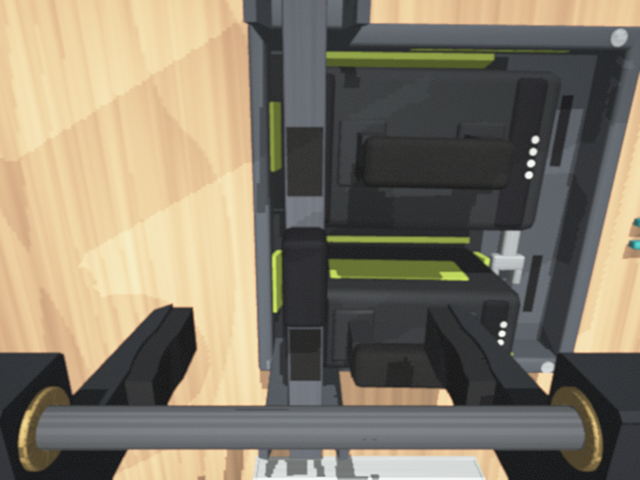

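```bash
python3 - <<'E'
from h import *
p=read_camera("wrist")
for n,uv,z in [("barL",(285,262),140),("barR",(326,262),140),("grip top",(305,230),140),("hw near-left",(363,183),139),("hw nr",(512,187),139),("hw far L",(366,139),139),("hw far R",(512,140),139),("hs farL",(354,345),139),("bar edge",(283,20),112),("bar edge bottom",(291,360),112)]: print(n,ray(p,uv,z).round(1))
E
```

```text
barL [470.3 302.2 140. ]
barR [489.2 301.6 140. ]
grip top [480.  317.3 140. ]
hw near-left [506.  337.7 139. ]
hw nr [571.3 334.1 139. ]
hw far L [507.  356.4 139. ]
hw far R [568.8 354.2 139. ]
hs farL [502.4 256.8 139. ]
bar edge [472.8 406.9 112. ]
bar edge bottom [468.9 231.1 112. ]
```

```bash
python3 -m jog '{"linear":[[0.1,-0.4,13.5],[0.1,-0.4,13.5],[0.1,-0.4,13.5],[0.1,-0.4,13.5],[0.1,-0.4,13.5],[0,0,0],[0,0,0]],"angular":[[0,0,0],[0,0,0],[0,0,0],[0,0,0],[0,0,0],[0,0,0],[0,0,0]]}'
python3 -m jog '{"linear":[[0,0,0],[0,0,0],[0,0,0],[0,0,0],[0,0,0],[0,0,0],[0,0,0],[0,0,0],[0,0,0],[0,0,0],[0,0,0],[0,0,0]],"angular":[[0,0,0],[0,0,0],[0,0,0],[0,0,0],[0,0,0],[0,0,0],[0,0,0],[0,0,0],[0,0,0],[0,0,0],[0,0,0],[0,0,0]]}' 1
python3 -c "
from h import *
go(440,-286,200,0)"
```

```text
t: 6.75
ee_pos: [480.3, 292.1, 110.6]
tool_rot: [3.14, -0.045, -0.003]
ft_force: [1.3, -0.2, 0.8]
width: 88.1
t: 7.75
ee_pos: [480.6, 292.4, 111.2]
tool_rot: [3.141, -0.046, -0.001]
ft_force: [-1.7, -0.5, 0.4]
width: 22.0
yaw now -0.029 tilt [-0.001 -0.   ] | ang z units -0.33 | then lin x -40.6 y 578.4 z -88.8 | pos [480.6 292.4 111.2] w 22.0 t 7.8
```

```bash
python3 -m jog '{"linear":[[0,0,-5],[0,0,-10],[0,0,-15],[0,0,-20],[0,0,-20],[0,0,-20],[0,0,-10]],"angular":[[0,0,0],[0,0,0],[0,0,0],[0,0,0],[0,0,0],[0,0,0],[0,0,-0.33]]}'
python3 -m jog '{"linear":[[-1,15,0],[-2,30,0],[-2,32,0],[-2,32,0],[-2,32,0],[-2,32,0],[-2,32,0],[-2,32,0],[-2,32,0],[-3,32,0],[-3,32,0],[-3,32,0],[-3,32,0],[-3,32,0],[-3,32,0],[-3,32,0],[-1,32,0],[0,32,0],[0,20,0],[0,0,0]],"angular":[[0,0,0],[0,0,0],[0,0,0],[0,0,0],[0,0,0],[0,0,0],[0,0,0],[0,0,0],[0,0,0],[0,0,0],[0,0,0],[0,0,0],[0,0,0],[0,0,0],[0,0,0],[0,0,0],[0,0,0],[0,0,0],[0,0,0],[0,0,0]]}'
python3 -c "
from h import *
go(440,-286,12,0)"
```

```text
t: 8.33
ee_pos: [482.2, 293.1, 215.0]
tool_rot: [-3.139, 0.0, -0.007]
ft_force: [0.7, -0.6, -1.2]
width: 21.8
t: 10.0
ee_pos: [440.5, -288.6, 210.9]
tool_rot: [3.14, -0.007, -0.001]
ft_force: [0.9, 0.2, -1.5]
width: 21.7
yaw now -0.004 tilt [-0.001 -0.002] | ang z units -0.05 | then lin x -0.5 y -2.6 z 198.9 | pos [ 440.5 -288.6  210.9] w 21.7 t 10.0
```

```bash
python3 -m jog '{"linear":[[0,0,20],[0,-2,25],[0,0,25],[0,0,25],[0,0,25],[0,0,25],[0,0,25],[0,0,15],[0,0,5],[0,0,3],[0,0,2],[0,0,2],[0,0,0],[0,0,0],[0,0,0]],"angular":[[0,0,0],[0,0,0],[0,0,0],[0,0,0],[0,0,0],[0,0,0],[0,0,0],[0,0,0],[0,0,0],[0,0,0],[0,0,0],[0,0,0],[0,0,0],[0,0,0],[0,0,0]]}'
```

```text
t: 11.25
ee_pos: [442.4, -283.0, 15.1]
tool_rot: [3.141, -0.0, 0.002]
ft_force: [-0.2, 0.2, -2.5]
width: 21.6
```

```bash
python3 -m jog '{"linear":[[0,0,1],[0,0,1],[0,0,1],[0,0,1],[0,0,0],[0,0,0]],"angular":[[0,0,0],[0,0,0],[0,0,0],[0,0,0],[0,0,0],[0,0,0]]}'
python3 -m jog '{"linear":[[0,0,0],[0,0,0],[0,0,0],[0,0,0],[0,0,0],[0,0,0],[0,0,0],[0,0,0]],"angular":[[0,0,0],[0,0,0],[0,0,0],[0,0,0],[0,0,0],[0,0,0],[0,0,0],[0,0,0]]}' -1
python3 -m jog '{"linear":[[0,0,-10],[0,0,-20],[0,0,-25],[0,0,-25],[0,0,-25],[0,0,-25],[0,0,-20],[0,0,-20],[0,0,-20],[0,0,-10],[0,0,-10],[0,0,0],[0,0,0],[0,0,0],[0,0,0],[0,0,0],[0,0,0],[0,0,0]],"angular":[[0,0,0],[0,0,0],[0,0,0],[0,0,-1.2],[0,0,-1.2],[0,0,-1.2],[0,0,-1.2],[0,0,-1.2],[0,0,-1.2],[0,0,-1.2],[0,0,-1.2],[0,0,-1.2],[0,0,-1.2],[0,0,-1.2],[0,0,-1.2],[0,0,-1.2],[0,0,-0.9],[0,0,0]]}'
python3 -c "
from h import *
look('top','hold_bar mat',1,1)
go(536,241,200,1.54)"
```

```text
t: 11.75
ee_pos: [441.8, -282.6, 11.1]
tool_rot: [-3.141, 0.0, 0.0]
ft_force: [-2.0, 2.5, 6.9]
width: 21.6
t: 12.42
ee_pos: [441.7, -282.6, 10.1]
tool_rot: [-3.142, 0.0, 0.0]
ft_force: [0.3, -0.1, -0.9]
width: 73.0
t: 13.92
ee_pos: [441.7, -282.6, 221.0]
tool_rot: [2.36, 2.073, 0.0]
ft_force: [0.1, -0.4, -0.9]
width: 88.0
top hold_bar [[441.2, -282.4, 2.3]]
top mat [[538.5, -286.7, -0.1]]
yaw now 1.438 tilt [ 0. -0.] | ang z units -1.17 | then lin x 526.2 y 78.1 z 20.7 | pos [ 441.7 -282.6  220.7] w 87.9 t 14.1
```

```bash
python3 -m jog '{"linear":[[15,2,0],[28,4,0],[28,4,0],[28,4,0],[28,4,0],[28,4,0],[28,4,0],[28,4,0],[28,4,0],[28,4,0],[28,4,0],[28,4,0],[28,4,0],[28,4,0],[28,4,0],[28,4,0],[28,4,0],[28,4,0],[28,4,0],[7,4,0]],"angular":[[0,0,-1.17],[0,0,0],[0,0,0],[0,0,0],[0,0,0],[0,0,0],[0,0,0],[0,0,0],[0,0,0],[0,0,0],[0,0,0],[0,0,0],[0,0,0],[0,0,0],[0,0,0],[0,0,0],[0,0,0],[0,0,0],[0,0,0],[0,0,0]]}'
python3 -m jog '{"linear":[[0,0,10],[0,0,10],[0,0,0],[0,0,0],[0,0,0]],"angular":[[0,0,0],[0,0,0],[0,0,0],[0,0,0],[0,0,0]]}'
python3 - <<'E'
from h import *
go(536,241,114,1.54)
p=look("wrist","pack_wide pack_slim",1,2); save(p,"w3")
E
```

```text
t: 15.73
ee_pos: [536.5, 244.2, 220.4]
tool_rot: [-2.252, -2.189, -0.002]
ft_force: [0.2, -0.4, 0.2]
width: 88.3
t: 16.15
ee_pos: [536.1, 239.2, 199.7]
tool_rot: [-2.255, -2.187, 0.002]
ft_force: [0.3, -0.5, 0.4]
width: 88.3
yaw now 1.540 tilt [-0.001 -0.001] | ang z units 0.00 | then lin x 1.8 y -0.2 z 85.7 | pos [536.1 239.2 199.7] w 88.3 t 16.1
wrist pack_wide [[540.2, 346.9, 6.6], [539.3, 346.4, 8.9]]
wrist pack_slim [[533.3, 239.6, 7.0], [534.7, 238.8, 3.7]]
```

View pics/w3.png

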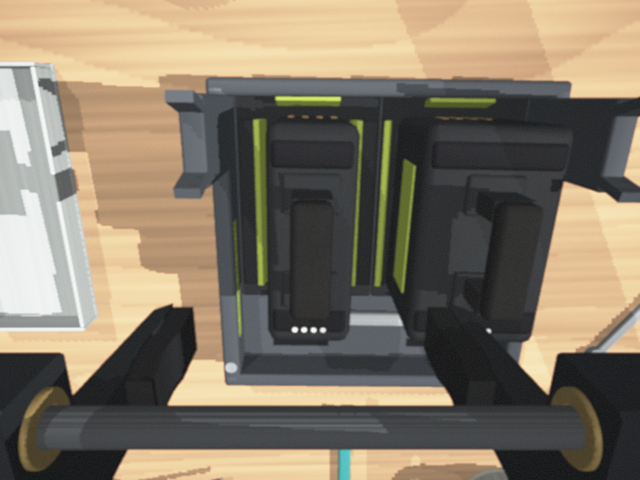

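```bash
python3 - <<'E'
from h import *
p=read_camera("wrist")
for uv in [(292,201),(332,200),(292,321),(330,321),(497,206),(542,206),(484,320),(531,321)]: print(ray(p,uv,139).round(1))
E
```

```text
[501.5 231.7 139. ]
[501.5 251.4 139. ]
[567.7 228.9 139. ]
[568.4 249.4 139. ]
[507.  332.9 139. ]
[507.6 355.1 139. ]
[570.2 332.7 139. ]
[571.6 358.2 139. ]
```

```bash
python3 -m jog '{"linear":[[1.2,-1.3,10],[0,0,20],[0,0,20],[0,0,15],[0,0,10],[0,0,8],[0,0,3],[0,0,0],[0,0,0]],"angular":[[0,0,0],[0,0,0],[0,0,0],[0,0,0],[0,0,0],[0,0,0],[0,0,0],[0,0,0],[0,0,0]]}'
python3 -m jog '{"linear":[[0,0,0],[0,0,0],[0,0,0],[0,0,0],[0,0,0],[0,0,0],[0,0,0],[0,0,0],[0,0,0],[0,0,0],[0,0,0],[0,0,0]],"angular":[[0,0,0],[0,0,0],[0,0,0],[0,0,0],[0,0,0],[0,0,0],[0,0,0],[0,0,0],[0,0,0],[0,0,0],[0,0,0],[0,0,0]]}' 1
python3 -m jog '{"linear":[[0,0,-2],[0,0,-3],[0,0,-5],[0,0,-5],[0,0,-10],[0,0,-10],[0,0,-10],[0,0,-10],[0,0,-10],[0,0,-10],[0,0,-10],[0,0,-5],[0,0,0],[0,0,0]],"angular":[[0,0,0],[0,0,0],[0,0,0],[0,0,0],[0,0,0],[0,0,0],[0,0,0],[0,0,0],[0,0,0],[0,0,0],[0,0,0],[0,0,0],[0,0,0],[0,0,0]]}'
python3 -c "
from h import *
go(565,-330,210,1.57)"
```

```text
t: 17.25
ee_pos: [535.7, 242.1, 114.8]
tool_rot: [2.253, 2.189, 0.001]
ft_force: [0.5, 0.5, 0.7]
width: 88.2
t: 18.25
ee_pos: [535.3, 241.6, 114.2]
tool_rot: [2.253, 2.189, -0.001]
ft_force: [0.5, -1.5, 0.6]
width: 21.3
t: 19.42
ee_pos: [535.4, 241.9, 204.6]
tool_rot: [2.253, 2.189, 0.001]
ft_force: [0.2, -0.8, -5.3]
width: 21.4
yaw now 1.542 tilt [0.001 0.   ] | ang z units -0.32 | then lin x -571.9 y 30.0 z -5.4 | pos [535.4 241.9 204.6] w 21.4 t 19.4
```

```bash
python3 -m jog '{"linear":[[0,0,-15],[0,0,-15],[0,0,-15],[0,0,-10],[0,0,0]],"angular":[[0,0,0],[0,0,0],[0,0,0],[0,0,-0.32],[0,0,0]]}'
python3 -m jog '{"linear":[[-8,1,0],[-16,1,0],[-24,1,0],[-32,2,0],[-34,2,0],[-34,2,0],[-34,2,0],[-34,2,0],[-34,2,0],[-34,2,0],[-34,2,0],[-34,2,0],[-34,2,0],[-34,2,0],[-34,2,0],[-34,1,0],[-34,1,0],[-32,0,0],[-24,0,0],[-10,0,0]],"angular":[[0,0,0],[0,0,0],[0,0,0],[0,0,0],[0,0,0],[0,0,0],[0,0,0],[0,0,0],[0,0,0],[0,0,0],[0,0,0],[0,0,0],[0,0,0],[0,0,0],[0,0,0],[0,0,0],[0,0,0],[0,0,0],[0,0,0],[0,0,0]]}'
python3 -m jog '{"linear":[[0,0,10],[0,0,20],[0,0,20],[0,0,20],[0,0,20],[0,0,20],[0,0,15],[0,0,5],[0,0,3],[0,0,3],[0,0,0],[0,0,0],[0,0,0]],"angular":[[0,0,0],[0,0,0],[0,0,0],[0,0,0],[0,0,0],[0,0,0],[0,0,0],[0,0,0],[0,0,0],[0,0,0],[0,0,0],[0,0,0],[0,0,0]]}'
python3 -c "
from h import *
go(565,-336,109.3,1.57)"
```

```text
t: 19.83
ee_pos: [536.2, 242.2, 261.1]
tool_rot: [2.221, 2.22, 0.005]
ft_force: [0.6, 0.3, -4.7]
width: 21.2
t: 21.5
ee_pos: [561.6, -350.1, 256.5]
tool_rot: [-2.225, -2.215, 0.004]
ft_force: [-1.4, 1.4, -6.3]
width: 21.2
t: 22.58
ee_pos: [564.4, -346.6, 124.6]
tool_rot: [2.221, 2.219, 0.001]
ft_force: [-0.1, -0.8, -6.5]
width: 21.4
yaw now 1.570 tilt [ 0.002 -0.001] | ang z units -0.00 | then lin x 10.6 y 0.6 z 15.3 | pos [ 564.4 -346.6  124.6] w 21.4 t 22.6
```

```bash
python3 -m jog '{"linear":[[4,0,3],[4,0,3],[0,0,2],[0,0,2],[0,0,1],[0,0,1],[0,0,1],[0,0,1],[0,0,1],[0,0,0.7],[0,0,0],[0,0,0]],"angular":[[0,0,0],[0,0,0],[0,0,0],[0,0,0],[0,0,0],[0,0,0],[0,0,0],[0,0,0],[0,0,0],[0,0,0],[0,0,0],[0,0,0]]}'
```

```text
t: 23.58
ee_pos: [563.8, -339.0, 109.1]
tool_rot: [2.222, 2.219, -0.001]
ft_force: [-5.7, 0.1, 5.7]
width: 21.5
```

```bash
python3 -m jog '{"linear":[[0,0,0],[0,0,0],[0,0,0],[0,0,0],[0,0,0],[0,0,0],[0,0,0],[0,0,0],[0,0,0],[0,0,-10],[0,0,-25],[0,0,-30],[0,0,-30],[0,0,0]],"angular":[[0,0,0],[0,0,0],[0,0,0],[0,0,0],[0,0,0],[0,0,0],[0,0,0],[0,0,0],[0,0,0],[0,0,0],[0,0,0],[0,0,0],[0,0,0.34],[0,0,0]]}' -1
python3 -c "
from h import *
look('top','pack_slim hold_bar',1,1)
go(539,345,200,1.54)"
```

```text
t: 24.75
ee_pos: [567.2, -340.5, 211.4]
tool_rot: [2.248, 2.177, 0.004]
ft_force: [0.8, -0.5, 1.6]
width: 88.0
top pack_slim [[562.8, -343.1, 6.1]]
top hold_bar [[441.3, -283.4, 6.5]]
yaw now 1.540 tilt [ 0.001 -0.001] | ang z units 0.00 | then lin x 682.3 y -45.8 z 3.5 | pos [ 563.8 -338.3  203.5] w 88.0 t 24.9
```

```bash
python3 -m jog '{"linear":[[18,-2,0],[36,-2,0],[36,-2,0],[36,-2,0],[36,-2,0],[36,-2,0],[36,-2,0],[36,-2,0],[36,-3,0],[36,-3,0],[36,-3,0],[36,-3,0],[36,-3,0],[36,-3,0],[36,-3,0],[36,-2,0],[36,-2,0],[36,-2,0],[36,-1,0],[15,0,0]],"angular":[[0,0,0],[0,0,0],[0,0,0],[0,0,0],[0,0,0],[0,0,0],[0,0,0],[0,0,0],[0,0,0],[0,0,0],[0,0,0],[0,0,0],[0,0,0],[0,0,0],[0,0,0],[0,0,0],[0,0,0],[0,0,0],[0,0,0],[0,0,0]]}'
python3 -m jog '{"linear":[[0,0,0],[0,0,0],[0,0,0],[0,0,0]],"angular":[[0,0,0],[0,0,0],[0,0,0],[0,0,0]]}'
python3 -c "
from h import *
go(539,345,114,1.54)
p=look('wrist','pack_wide',1,1);save(p,'w4')"
```

```text
t: 26.57
ee_pos: [537.9, 347.8, 200.3]
tool_rot: [-2.25, -2.189, 0.004]
ft_force: [0.1, -0.0, -1.0]
width: 88.0
t: 26.9
ee_pos: [540.2, 342.1, 201.9]
tool_rot: [2.257, 2.185, -0.003]
ft_force: [0.2, 0.6, -0.5]
width: 88.1
yaw now 1.539 tilt [-0.001 -0.001] | ang z units -0.01 | then lin x 2.8 y -1.3 z 87.9 | pos [540.2 342.1 201.9] w 88.1 t 26.9
wrist pack_wide [[540.0, 346.0, 8.1]]
```

View pics/w4.png

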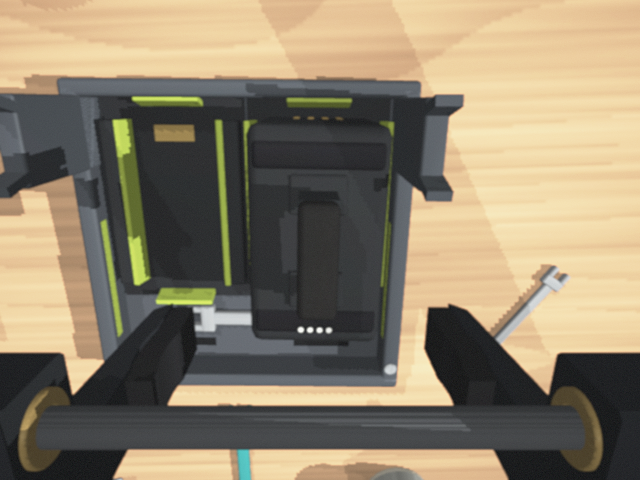

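The handle of the wide pack is between the fingers, centred at about (319,260). I'll descend and grip it.

```bash
python3 -m jog '{"linear":[[2.5,-1.3,10],[0,0,20],[0,0,20],[0,0,15],[0,0,10],[0,0,8],[0,0,4],[0,0,0],[0,0,0]],"angular":[[0,0,0],[0,0,0],[0,0,0],[0,0,0],[0,0,0],[0,0,0],[0,0,0],[0,0,0],[0,0,0]]}'
python3 -m jog '{"linear":[[0,0,0],[0,0,0],[0,0,0],[0,0,0],[0,0,0],[0,0,0],[0,0,0],[0,0,0],[0,0,0],[0,0,0],[0,0,0],[0,0,0]],"angular":[[0,0,0],[0,0,0],[0,0,0],[0,0,0],[0,0,0],[0,0,0],[0,0,0],[0,0,0],[0,0,0],[0,0,0],[0,0,0],[0,0,0]]}' 1
python3 -m jog '{"linear":[[0,0,-2],[0,0,-3],[0,0,-5],[0,0,-5],[0,0,-10],[0,0,-15],[0,0,-15],[0,0,-15],[0,0,-15],[0,0,-15],[0,0,-15],[0,0,-15],[0,0,-10],[0,0,-5],[0,0,0],[0,0,0]],"angular":[[0,0,0],[0,0,0],[0,0,0],[0,0,0],[0,0,0],[0,0,0],[0,0,0],[0,0,0],[0,0,0],[0,0,0],[0,0,0],[0,0,0],[0,0,0],[0,0,-0.34],[0,0,0],[0,0,0]]}'
python3 -c "
from h import *
go(565,-235,130,1.57)"
```

```text
t: 27.75
ee_pos: [539.7, 346.5, 116.0]
tool_rot: [2.255, 2.187, 0.001]
ft_force: [0.2, 0.5, 0.1]
width: 88.2
t: 28.75
ee_pos: [539.3, 346.1, 115.4]
tool_rot: [2.255, 2.187, -0.001]
ft_force: [-0.6, -1.2, 0.7]
width: 21.8
t: 30.08
ee_pos: [539.4, 346.4, 261.0]
tool_rot: [2.223, 2.219, 0.001]
ft_force: [0.2, 0.4, -8.7]
width: 21.8
yaw now 1.569 tilt [0.001 0.   ] | ang z units -0.01 | then lin x -581.4 y 26.1 z 131.0 | pos [539.4 346.4 261. ] w 21.8 t 30.1
```

```bash
python3 -m jog '{"linear":[[-8,1,0],[-16,1,0],[-24,1,0],[-32,1,0],[-34,2,0],[-34,2,0],[-34,2,0],[-34,2,0],[-34,2,0],[-34,2,0],[-34,2,0],[-34,2,0],[-34,2,0],[-34,1,0],[-34,1,0],[-34,1,0],[-34,1,0],[-32,0,0],[-20,0,0],[-7,0,0]],"angular":[[0,0,0],[0,0,0],[0,0,0],[0,0,0],[0,0,0],[0,0,0],[0,0,0],[0,0,0],[0,0,0],[0,0,0],[0,0,0],[0,0,0],[0,0,0],[0,0,0],[0,0,0],[0,0,0],[0,0,0],[0,0,0],[0,0,0],[0,0,0]]}'
python3 -m jog '{"linear":[[0,0,10],[0,0,20],[0,0,20],[0,0,20],[0,0,20],[0,0,20],[0,0,15],[0,0,5],[0,0,3],[0,0,3],[0,0,0],[0,0,0],[0,0,0]],"angular":[[0,0,0],[0,0,0],[0,0,0],[0,0,0],[0,0,0],[0,0,0],[0,0,0],[0,0,0],[0,0,0],[0,0,0],[0,0,0],[0,0,0],[0,0,0]]}'
python3 -c "
from h import *
go(565,-235,110.5,1.57)"
```

```text
t: 31.75
ee_pos: [562.7, -239.5, 259.6]
tool_rot: [2.227, 2.216, -0.005]
ft_force: [0.6, 2.2, -8.3]
width: 21.8
t: 32.83
ee_pos: [565.6, -235.0, 125.9]
tool_rot: [2.221, 2.219, 0.001]
ft_force: [-0.1, -0.6, -7.8]
width: 21.4
yaw now 1.570 tilt [ 0.002 -0.001] | ang z units -0.00 | then lin x -0.0 y -0.6 z 15.4 | pos [ 565.6 -235.   125.9] w 21.4 t 32.8
```

Next: lower the pack, release and lift. On the way to the spanner I'll keep z high and turn to yaw -0.03.

```bash
python3 -m jog '{"linear":[[0,0,3],[0,0,3],[0,0,2],[0,0,2],[0,0,1],[0,0,1],[0,0,1],[0,0,1],[0,0,1],[0,0,0.7],[0,0,0],[0,0,0]],"angular":[[0,0,0],[0,0,0],[0,0,0],[0,0,0],[0,0,0],[0,0,0],[0,0,0],[0,0,0],[0,0,0],[0,0,0],[0,0,0],[0,0,0]]}'
python3 -m jog '{"linear":[[0,0,0],[0,0,0],[0,0,0],[0,0,0],[0,0,0],[0,0,0],[0,0,0],[0,0,0],[0,0,0],[0,0,-10],[0,0,-25],[0,0,-30],[0,0,-30],[0,0,0],[0,0,0]],"angular":[[0,0,0],[0,0,0],[0,0,0],[0,0,0],[0,0,0],[0,0,0],[0,0,0],[0,0,0],[0,0,0],[0,0,0],[0,0,0],[0,0,0],[0,0,0],[0,0,0],[0,0,0]]}' -1
python3 - <<'E'
from h import *
p=look('top','pack_slim pack_wide hold_bar spanner',2,1);save(p,"t2")
go(630,310,220,1.54)
E
```

```text
t: 33.83
ee_pos: [564.8, -235.4, 110.5]
tool_rot: [2.222, 2.219, -0.001]
ft_force: [-5.7, -1.2, 2.3]
width: 21.6
t: 35.08
ee_pos: [566.5, -235.5, 207.6]
tool_rot: [2.218, 2.216, 0.003]
ft_force: [-0.4, 0.2, -0.4]
width: 88.3
top pack_slim [[563.0, -341.2, 7.1]]
top pack_wide [[560.3, -235.2, 6.7]]
top hold_bar [[441.5, -281.0, 5.3]]
top spanner [[637.6, 304.2, 5.4], [810.9, 267.4, 0.3]]
yaw now 1.570 tilt [-0.003  0.001] | ang z units 0.34 | then lin x 546.0 y 49.6 z -18.0 | pos [ 563.6 -234.2  202. ] w 88.0 t 35.3
```

```bash
python3 -m jog '{"linear":[[15,1,0],[30,4,0],[30,4,0],[30,4,0],[30,4,0],[30,4,0],[30,4,0],[30,4,0],[30,4,0],[30,4,0],[30,4,0],[30,4,0],[30,4,0],[30,4,0],[30,4,0],[30,4,0],[30,4,0],[30,4,0],[12,4,0],[0,4,0]],"angular":[[0,0,0],[0,0,0],[0,0,0],[0,0,0],[0,0,0],[0,0,0.8],[0,0,-0.8],[0,0,0],[0,0,0],[0,0,0],[0,0,0],[0,0,0],[0,0,0],[0,0,0],[0,0,0],[0,0,0],[0,0,0],[0,0,0],[0,0,0],[0,0,0]]}'
python3 -m jog '{"linear":[[0,0,0],[0,0,0],[0,0,0],[0,0,0],[0,0,0],[0,0,0],[0,0,0],[0,0,0],[0,0,0],[0,0,0],[0,0,0],[0,0,0],[0,0,0],[0,0,0],[0,0,0],[0,0,0],[0,0,0]],"angular":[[0,0,1.25],[0,0,1.25],[0,0,1.25],[0,0,1.25],[0,0,1.25],[0,0,1.25],[0,0,1.25],[0,0,1.25],[0,0,1.25],[0,0,1.25],[0,0,1.25],[0,0,1.25],[0,0,1.25],[0,0,1.25],[0,0,0.9],[0,0,0],[0,0,0]]}'
python3 - <<'E'
from h import *
go(637,304.5,100,-.035)
p=look("wrist","spanner",2,2); save(p,"w5")
E
```

```text
t: 37.0
ee_pos: [643.1, 305.4, 202.6]
tool_rot: [-2.217, -2.224, 0.002]
ft_force: [0.2, -0.3, 0.2]
width: 88.0
t: 38.42
ee_pos: [644.2, 300.5, 203.4]
tool_rot: [3.14, -0.055, -0.001]
ft_force: [-0.2, 0.8, -0.0]
width: 88.2
yaw now -0.035 tilt [-0.001 -0.001] | ang z units 0.00 | then lin x -7.4 y -3.7 z 103.4 | pos [644.2 300.5 203.4] w 88.2 t 38.4
wrist spanner [[809.5, 265.3, 2.5], [636.2, 304.5, 4.3], [809.9, 262.8, 0.9], [639.6, 304.7, 5.1]]
```

View pics/w5.png

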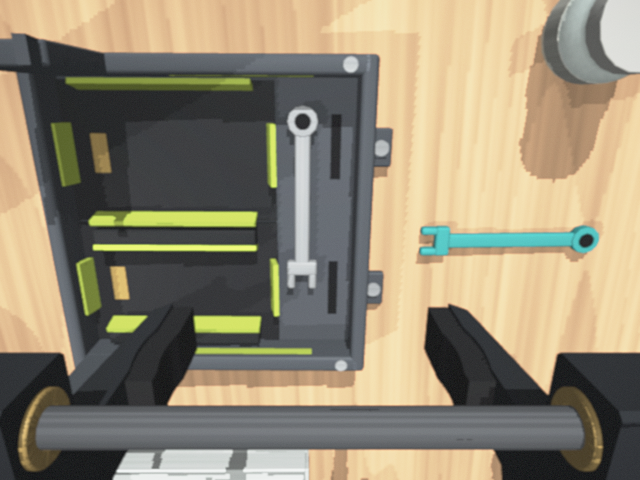

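View pics/t2.png

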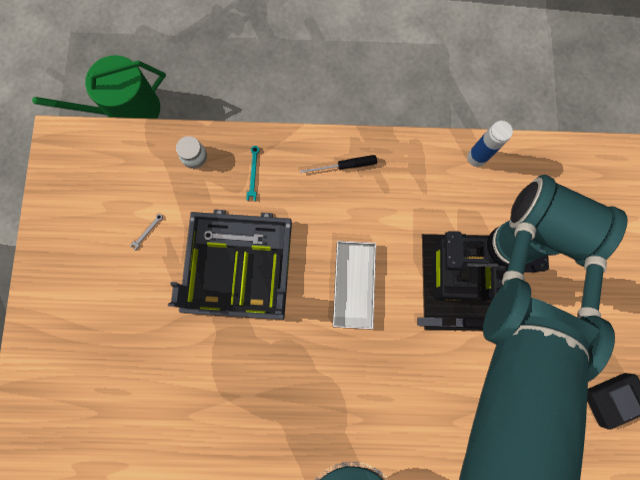

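Top view: both packs and the bar are on the mat. Wrist view: the spanner shank runs from (302,140) to (302,255), with seat ribs and the plate edge to its left at x≈277 px. I'll measure those clearances.

```bash
python3 - <<'E'
from h import *
p=read_camera("wrist")
for n,uv,z in [("sh L up",(295,150),13),("sh R up",(309,150),13),("sh L dn",(295,240),13),("sh R dn",(308,240),13),("ring",(302,122),15),("open end",(302,275),15),("plate edge",(277,222),9),("rib end1",(275,187),26),("rib end2",(273,259),26),("rear wall in",(352,200),36)]: print(n,ray(p,uv,z).round(1))
E
```

```text
sh L up [634.7 346.7  13. ]
sh R up [645.4 346.3  13. ]
sh L dn [631.3 274.   13. ]
sh R dn [642.  273.7  13. ]
ring [640.9 367.3  15. ]
open end [635.9 243.6  15. ]
plate edge [617.1 288.8   9. ]
rib end1 [618.7 321.1  26. ]
rib end2 [613.6 262.8  26. ]
rear wall in [676.2 311.3  36. ]
```

```bash
python3 -m jog '{"linear":[[-6,0.6,10],[0,0,20],[0,0,20],[0,0,20],[0,0,20],[0,0,20],[0,0,20],[0,0,0],[0,0,0],[0,0,0]],"angular":[[0,0,0.05],[0,0,0],[0,0,0],[0,0,0],[0,0,0],[0,0,0],[0,0,0],[0,0,0],[0,0,0],[0,0,0]]}' 0.41
python3 -c "
from h import *
go(638,300,10.8,-.04)
p=read_camera('wrist');save(p,'w6')"
```

```text
t: 39.5
ee_pos: [638.5, 301.8, 74.4]
tool_rot: [-3.141, 0.063, -0.001]
ft_force: [0.7, 0.3, 0.6]
width: 26.1
yaw now -0.040 tilt [0.001 0.   ] | ang z units -0.00 | then lin x -0.5 y 1.8 z 63.6 | pos [638.5 301.8  74.4] w 26.1 t 39.5
```

View pics/w6.png

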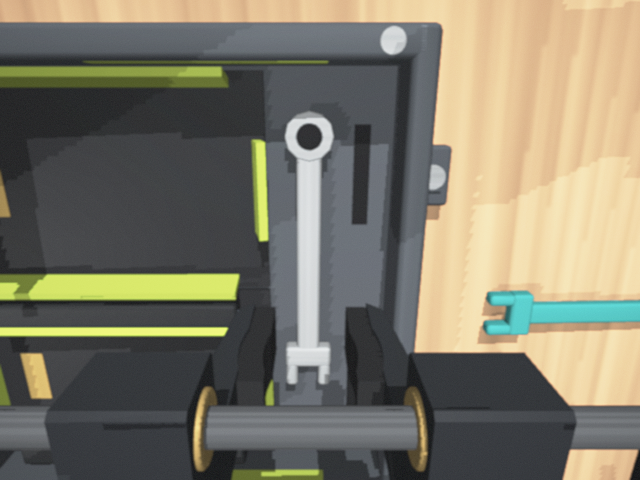

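The shank at (310,250) runs straight between the fingers at about (275..345, 350). Descending.

```bash
python3 -m jog '{"linear":[[-0.4,1,15],[0,0,15],[0,0,15],[0,0,8],[0,0,4],[0,0,3],[0,0,2],[0,0,1],[0,0,0],[0,0,0],[0,0,0]],"angular":[[0,0,0],[0,0,0],[0,0,0],[0,0,0],[0,0,0],[0,0,0],[0,0,0],[0,0,0],[0,0,0],[0,0,0],[0,0,0]]}'
python3 -c "
from h import *
go(638,300,10.5,-.04);print(get_obs()['ft_force'])"
```

```text
t: 40.47
ee_pos: [638.4, 300.8, 11.6]
tool_rot: [-3.14, 0.063, -0.002]
ft_force: [-0.9, -0.0, -0.2]
width: 25.8
yaw now -0.040 tilt [0.001 0.001] | ang z units -0.00 | then lin x -0.4 y 0.8 z 1.1 | pos [638.4 300.8  11.6] w 25.8 t 40.5
[-0.88946075 -0.00574596 -0.22875247]
```

```bash
python3 -m jog '{"linear":[[0,0,0.6],[0,0,0.5],[0,0,0],[0,0,0]],"angular":[[0,0,0],[0,0,0],[0,0,0],[0,0,0]]}'
python3 -m jog '{"linear":[[0,0,0],[0,0,0],[0,0,0],[0,0,0],[0,0,0],[0,0,0],[0,0,0],[0,0,0]],"angular":[[0,0,0],[0,0,0],[0,0,0],[0,0,0],[0,0,0],[0,0,0],[0,0,0],[0,0,0]]}' 1
python3 -m jog '{"linear":[[0,0,-1],[0,0,-2],[0,0,-4],[0,0,-8],[0,0,-15],[0,0,-20],[0,0,-20],[0,0,-20],[0,0,-20],[0,0,0],[0,0,0]],"angular":[[0,0,0],[0,0,0],[0,0,0],[0,0,0],[0,0,0],[0,0,0],[0,0,0],[0,0,0],[0,0,0],[0,0,0],[0,0,0]]}'
python3 -c "
from h import *
go(527,2,60,1.54)
p=read_camera('wrist');save(p,'w7')"
```

```text
t: 40.8
ee_pos: [637.9, 300.5, 9.7]
tool_rot: [3.141, -0.063, -0.0]
ft_force: [1.6, -0.3, 0.3]
width: 25.8
t: 41.47
ee_pos: [637.9, 300.6, 9.7]
tool_rot: [3.141, -0.063, -0.0]
ft_force: [-0.8, -0.3, 0.0]
width: 11.2
t: 42.38
ee_pos: [639.5, 301.3, 122.9]
tool_rot: [-3.139, 0.063, -0.008]
ft_force: [-0.3, -0.2, -1.3]
width: 11.3
yaw now -0.040 tilt [0.005 0.002] | ang z units -18.11 | then lin x -302.6 y -103.3 z 62.9 | pos [639.5 301.3 122.9] w 11.3 t 42.4
```

View pics/w7.png

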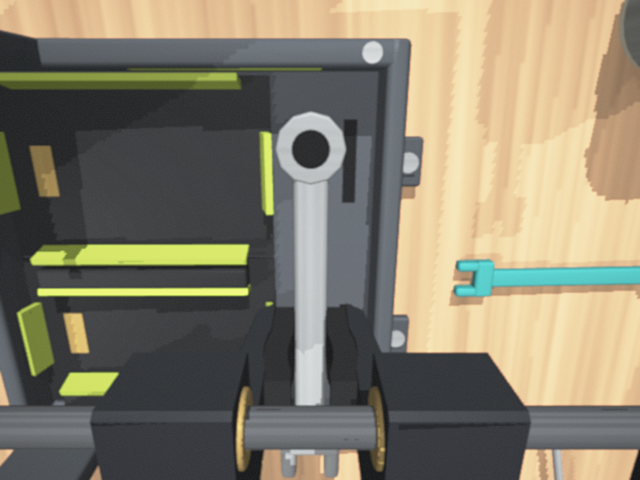

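```bash
python3 -m jog '{"linear":[[0,0,-20],[0,0,-20],[0,0,-15],[0,0,-5],[0,0,0],[0,0,0],[0,0,0],[0,0,0],[0,0,0],[0,0,0],[0,0,0],[0,0,0],[0,0,0],[0,0,0],[0,0,0],[0,0,0],[0,0,0],[0,0,0]],"angular":[[0,0,-0.6],[0,0,-1.1],[0,0,-1.1],[0,0,-1.1],[0,0,-1.1],[0,0,-1.1],[0,0,-1.1],[0,0,-1.1],[0,0,-1.1],[0,0,-1.1],[0,0,-1.1],[0,0,-1.1],[0,0,-1.1],[0,0,-1.1],[0,0,-1.1],[0,0,-1.1],[0,0,-0.7],[0,0,-0.3]]}'
python3 -m jog '{"linear":[[-10,-4,0],[-20,-6,0],[-24,-8,0],[-24,-8,0],[-24,-8,0],[-24,-8,0],[-24,-8,0],[-24,-8,0],[-24,-8,0],[-24,-8,0],[-24,-8,0],[-24,-8,0],[-20,-5,0],[-13,-4,0],[0,0,0],[0,0,0],[0,0,0]],"angular":[[0,0,0],[0,0,0],[0,0,0],[0,0,0],[0,0,0],[0,0,0],[0,0,0],[0,0,0],[0,0,0],[0,0,0],[0,0,0],[0,0,0],[0,0,0],[0,0,0],[0,0,0],[0,0,0],[0,0,0]]}'
python3 - <<'E'
from h import *
go(531,1,8,1.54)
p=look("wrist","tool_tray spanner",1,1);save(p,'w8')
E
```

```text
t: 43.93
ee_pos: [636.6, 300.0, 177.0]
tool_rot: [-2.252, -2.188, 0.006]
ft_force: [-0.6, 0.6, -1.4]
width: 11.2
t: 45.35
ee_pos: [529.3, 1.3, 179.4]
tool_rot: [-2.256, -2.185, -0.0]
ft_force: [0.6, 0.1, -0.6]
width: 11.4
yaw now 1.539 tilt [-0.     0.001] | ang z units -0.02 | then lin x -0.2 y 1.7 z 171.4 | pos [529.3   1.3 179.4] w 11.4 t 45.4
wrist spanner [[527.0, 0.4, 170.6]]
```

View pics/w8.png

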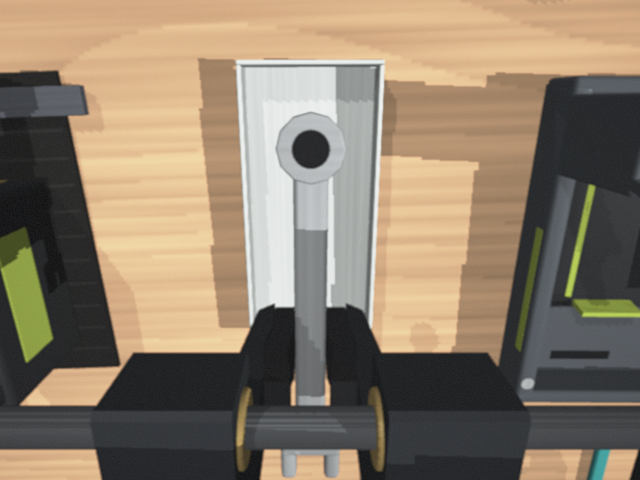

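The tray's near edge runs (240..382, 63), and the spanner is centred over the tray along it. Lowering into the tray.

```bash
python3 -m jog '{"linear":[[0,1.5,15],[0,0,25],[0,0,25],[0,0,25],[0,0,25],[0,0,20],[0,0,15],[0,0,8],[0,0,4],[0,0,3],[0,0,2],[0,0,1],[0,0,1],[0,0,0.5],[0,0,0],[0,0,0]],"angular":[[0,0,0],[0,0,0],[0,0,0],[0,0,0],[0,0,0],[0,0,0],[0,0,0],[0,0,0],[0,0,0],[0,0,0],[0,0,0],[0,0,0],[0,0,0],[0,0,0],[0,0,0],[0,0,0]]}'
python3 -c "
from h import *
go(531,1,7,1.54)"
```

```text
t: 46.83
ee_pos: [531.2, 0.7, 10.6]
tool_rot: [2.256, 2.186, 0.001]
ft_force: [1.4, -0.9, -1.3]
width: 11.1
yaw now 1.539 tilt [ 0.001 -0.   ] | ang z units -0.01 | then lin x 0.3 y -0.2 z 3.6 | pos [531.2   0.7  10.6] w 11.1 t 46.8
```

```bash
python3 -m jog '{"linear":[[0,0,1],[0,0,1],[0,0,0.6],[0,0,0.6],[0,0,0],[0,0,0]],"angular":[[0,0,0],[0,0,0],[0,0,0],[0,0,0],[0,0,0],[0,0,0]]}'
python3 -m jog '{"linear":[[0,0,0],[0,0,0],[0,0,0],[0,0,0],[0,0,0],[0,0,0],[0,0,-10],[0,0,-20],[0,0,-30],[0,0,-30],[0,0,-30],[0,0,-30],[0,0,-20],[0,0,0],[0,0,0]],"angular":[[0,0,0],[0,0,0],[0,0,0],[0,0,0],[0,0,0],[0,0,0],[0,0,0],[0,0,0],[0,0,0],[0,0,0],[0,0,0],[0,0,0],[0,0,0],[0,0,0],[0,0,0]]}' 0.41
python3 - <<'E'
from h import *
go(565,-235,200,1.57)
p=look("wrist","tool_tray spanner",1,1);save(p,'w9')
look("top","tool_tray spanner pack_wide pack_slim hold_bar",1,1)
E
```

```text
t: 47.33
ee_pos: [530.8, 0.8, 6.9]
tool_rot: [-2.256, -2.186, 0.0]
ft_force: [-0.1, 0.2, -0.5]
width: 11.2
t: 48.58
ee_pos: [532.0, 0.7, 179.1]
tool_rot: [2.254, 2.184, 0.004]
ft_force: [-0.1, 0.3, -0.9]
width: 26.0
yaw now 1.539 tilt [ 0.004 -0.   ] | ang z units -0.35 | then lin x -235.7 y 33.2 z -20.9 | pos [532.    0.7 179.1] w 26.0 t 48.6
wrist tool_tray [[528.3, -1.8, -0.6]]
wrist spanner [[524.9, -2.0, -0.2]]
top tool_tray [[530.3, 1.4, -2.7]]
top spanner [[810.6, 263.3, -2.7]]
top pack_wide [[561.9, -234.2, 4.6]]
top pack_slim [[558.2, -339.0, 5.4]]
top hold_bar [[442.0, -283.4, 8.1]]
```

View pics/w9.png

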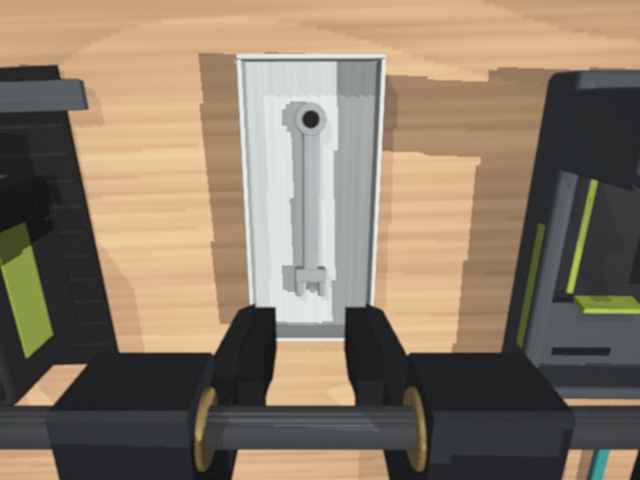

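The spanner lies flat in the middle of the tray, at (310,200) px. Next I'll pick the wide pack up again at the recorded release pose.

```bash
python3 -m jog '{"linear":[[-8,1,-10],[-18,3,-10],[-25,4,0],[-25,4,0],[-25,4,0],[-25,4,0],[-25,4,0],[-25,4,0],[-25,3,0],[-20,2,0],[-14.5,0,0],[0,0,0],[0,0,0],[0,0,0]],"angular":[[0,0,-0.35],[0,0,0],[0,0,0],[0,0,0],[0,0,0],[0,0,0],[0,0,0],[0,0,0],[0,0,0],[0,0,0],[0,0,0],[0,0,0],[0,0,0],[0,0,0]]}' -1
python3 -c "
from h import *
go(564.8,-235.4,110.5,1.57)"
```

```text
t: 50.2
ee_pos: [563.1, -233.8, 196.7]
tool_rot: [-2.222, -2.22, -0.0]
ft_force: [-0.4, -1.0, 0.3]
width: 88.0
yaw now 1.570 tilt [-0.001  0.001] | ang z units -0.00 | then lin x -1.6 y 1.7 z 86.2 | pos [ 563.1 -233.8  196.7] w 88.0 t 50.2
```

```bash
python3 -m jog '{"linear":[[-1.6,1.7,10],[0,0,20],[0,0,20],[0,0,15],[0,0,10],[0,0,6],[0,0,5],[0,0,0],[0,0,0]],"angular":[[0,0,0],[0,0,0],[0,0,0],[0,0,0],[0,0,0],[0,0,0],[0,0,0],[0,0,0],[0,0,0]]}'
python3 -m jog '{"linear":[[0,0,0],[0,0,0],[0,0,0],[0,0,0],[0,0,0],[0,0,0],[0,0,0],[0,0,0],[0,0,0],[0,0,0],[0,0,0],[0,0,0]],"angular":[[0,0,0],[0,0,0],[0,0,0],[0,0,0],[0,0,0],[0,0,0],[0,0,0],[0,0,0],[0,0,0],[0,0,0],[0,0,0],[0,0,0]]}' 1
python3 -m jog '{"linear":[[0,0,-2],[0,0,-3],[0,0,-5],[0,0,-5],[0,0,-10],[0,0,-15],[0,0,-15],[0,0,-15],[0,0,-15],[0,0,-15],[0,0,-15],[0,0,-15],[0,0,-10],[0,0,-5],[0,0,-5],[0,0,0],[0,0,0]],"angular":[[0,0,0],[0,0,0],[0,0,0],[0,0,0],[0,0,0],[0,0,0],[0,0,0],[0,0,0],[0,0,0],[0,0,0],[0,0,0],[0,0,0],[0,0,0],[0,0,0.36],[0,0,0],[0,0,0],[0,0,0]]}'
python3 -c "
from h import *
go(539.3,346.2,260,1.539)"
```

```text
t: 50.95
ee_pos: [565.5, -236.4, 111.5]
tool_rot: [2.222, 2.22, 0.0]
ft_force: [0.5, -0.4, 1.1]
width: 88.3
t: 51.95
ee_pos: [565.0, -235.8, 110.9]
tool_rot: [-2.222, -2.219, -0.001]
ft_force: [-0.0, 2.2, 0.1]
width: 21.7
t: 53.37
ee_pos: [565.0, -236.4, 261.1]
tool_rot: [2.256, 2.186, 0.0]
ft_force: [0.4, -0.0, -7.7]
width: 21.4
yaw now 1.539 tilt [ 0. -0.] | ang z units -0.00 | then lin x 581.5 y -44.2 z 1.1 | pos [ 565.  -236.4  261.1] w 21.4 t 53.4
```

```bash
python3 -m jog '{"linear":[[8,0,0],[16,-2.6,0],[24,-2.6,0],[32,-2.6,0],[34,-2.6,0],[34,-2.6,0],[34,-2.6,0],[34,-2.6,0],[34,-2.6,0],[34,-2.6,0],[34,-2.6,0],[34,-2.6,0],[34,-2.6,0],[34,-2.6,0],[34,-2.6,0],[34,-2.6,0],[34,-2.6,0],[32,-2.6,0],[20,0,0],[7.5,0,0]],"angular":[[0,0,0],[0,0,0],[0,0,0],[0,0,0],[0,0,0],[0,0,0],[0,0,0],[0,0,0],[0,0,0],[0,0,0],[0,0,0],[0,0,0],[0,0,0],[0,0,0],[0,0,0],[0,0,0],[0,0,0],[0,0,0],[0,0,0],[0,0,0]]}'
python3 -m jog '{"linear":[[0,0,10],[0,0,20],[0,0,20],[0,0,20],[0,0,15],[0,0,10],[0,0,10],[0,0,0],[0,0,0],[0,0,0]],"angular":[[0,0,0],[0,0,0],[0,0,0],[0,0,0],[0,0,0],[0,0,0],[0,0,0],[0,0,0],[0,0,0],[0,0,0]]}'
python3 -c "
from h import *
go(539.3,346.2,115.5,1.539)
p=read_camera('wrist');save(p,'w10')"
```

```text
t: 55.03
ee_pos: [537.5, 350.9, 260.1]
tool_rot: [-2.251, -2.187, -0.0]
ft_force: [-0.2, -1.7, -7.6]
width: 21.5
t: 55.87
ee_pos: [540.6, 346.5, 157.2]
tool_rot: [2.257, 2.184, 0.003]
ft_force: [-0.3, -0.5, -8.6]
width: 21.9
yaw now 1.538 tilt [0.002 0.001] | ang z units -0.01 | then lin x -0.3 y -1.3 z 41.7 | pos [540.6 346.5 157.2] w 21.9 t 55.9
```

View pics/w10.png

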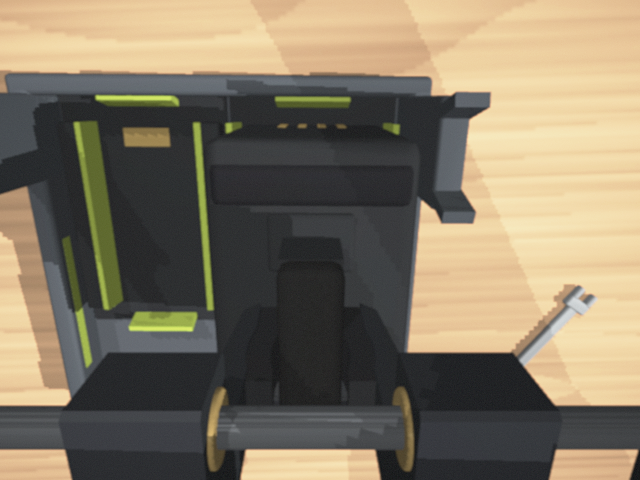

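```bash
python3 -m jog '{"linear":[[0,-1,5],[0,0,5],[0,0,5],[0,0,5],[0,0,4],[0,0,3],[0,0,3],[0,0,2],[0,0,2],[0,0,2],[0,0,1],[0,0,1],[0,0,0],[0,0,0]],"angular":[[0,0,0],[0,0,0],[0,0,0],[0,0,0],[0,0,0],[0,0,0],[0,0,0],[0,0,0],[0,0,0],[0,0,0],[0,0,0],[0,0,0],[0,0,0],[0,0,0]]}'
python3 -c "
from h import *
go(539.3,346.2,115.5,1.539)"
```

```text
t: 57.08
ee_pos: [538.8, 346.3, 118.1]
tool_rot: [2.257, 2.185, 0.0]
ft_force: [-0.1, 0.3, -8.7]
width: 21.6
yaw now 1.538 tilt [0. 0.] | ang z units -0.01 | then lin x -0.1 y 0.5 z 2.6 | pos [538.8 346.3 118.1] w 21.6 t 57.1
```

```bash
python3 -m jog '{"linear":[[0,0,0.8],[0,0,0.7],[0,0,0.6],[0,0,0.5],[0,0,0],[0,0,0]],"angular":[[0,0,0],[0,0,0],[0,0,0],[0,0,0],[0,0,0],[0,0,0]]}'
```

```text
t: 57.58
ee_pos: [538.9, 346.6, 116.0]
tool_rot: [-2.257, -2.185, -0.001]
ft_force: [-1.5, 0.2, -3.7]
width: 22.1
```

```bash
python3 -m jog '{"linear":[[0,0,0.5],[0,0,0.3],[0,0,0],[0,0,0]],"angular":[[0,0,0],[0,0,0],[0,0,0],[0,0,0]]}'
python3 -m jog '{"linear":[[0,0,0],[0,0,0],[0,0,0],[0,0,0],[0,0,0],[0,0,0],[0,0,0],[0,0,0],[0,0,0],[0,0,-10],[0,0,-25],[0,0,-30],[0,0,-30],[0,0,0],[0,0,0]],"angular":[[0,0,0],[0,0,0],[0,0,0],[0,0,0],[0,0,0],[0,0,0],[0,0,0],[0,0,0],[0,0,0],[0,0,0],[0,0,0],[0,0,0],[0,0,-0.36],[0,0,0],[0,0,0]]}' -1
python3 -c "
from h import *
look('wrist','pack_wide',1,1)
go(563.8,-339,109.1,1.57)"
```

```text
t: 57.92
ee_pos: [539.0, 346.9, 115.9]
tool_rot: [-2.257, -2.185, -0.002]
ft_force: [-4.5, 1.6, 3.0]
width: 21.7
t: 59.17
ee_pos: [540.5, 347.4, 213.6]
tool_rot: [2.222, 2.219, 0.01]
ft_force: [-0.1, 0.1, -0.3]
width: 88.2
wrist pack_wide [[537.9, 348.9, 5.7]]
yaw now 1.570 tilt [-0. -0.] | ang z units -0.01 | then lin x -685.1 y 25.9 z 100.4 | pos [538.5 346.1 209.5] w 88.0 t 59.3
```

```bash
python3 -m jog '{"linear":[[-18,0,0],[-36,1.4,0],[-36,1.4,0],[-36,1.4,0],[-36,1.4,0],[-36,1.4,0],[-36,1.4,0],[-36,1.4,0],[-36,1.4,0],[-36,1.4,0],[-36,1.4,0],[-36,1.4,0],[-36,1.4,0],[-36,1.4,0],[-36,1.4,0],[-36,1.4,0],[-36,1.4,0],[-36,1.4,0],[-36,1.4,0],[-19,0.5,0]],"angular":[[0,0,0],[0,0,0],[0,0,0],[0,0,0],[0,0,0],[0,0,0],[0,0,0],[0,0,0],[0,0,0],[0,0,0],[0,0,0],[0,0,0],[0,0,0],[0,0,0],[0,0,0],[0,0,0],[0,0,0],[0,0,0],[0,0,0],[0,0,0]]}'
python3 -m jog '{"linear":[[0,0,5],[0,0,5],[0,0,0],[0,0,0],[0,0,0]],"angular":[[0,0,0],[0,0,0],[0,0,0],[0,0,0],[0,0,0]]}'
python3 -c "
from h import *
go(563.8,-339,109.1,1.57)"
```

```text
t: 60.93
ee_pos: [561.5, -342.5, 207.5]
tool_rot: [-2.224, -2.216, 0.003]
ft_force: [-0.2, 0.7, 0.5]
width: 87.8
t: 61.35
ee_pos: [563.6, -337.0, 199.2]
tool_rot: [-2.22, -2.221, -0.0]
ft_force: [0.5, -0.7, -0.0]
width: 88.4
yaw now 1.572 tilt [-0.001  0.001] | ang z units 0.02 | then lin x -2.0 y 0.2 z 90.1 | pos [ 563.6 -337.   199.2] w 88.4 t 61.4
```

```bash
python3 -m jog '{"linear":[[-1.5,0.2,10],[0,0,20],[0,0,20],[0,0,15],[0,0,10],[0,0,10],[0,0,4],[0,0,0],[0,0,0]],"angular":[[0,0,0],[0,0,0],[0,0,0],[0,0,0],[0,0,0],[0,0,0],[0,0,0],[0,0,0],[0,0,0]]}'
python3 -m jog '{"linear":[[0,0,0],[0,0,0],[0,0,0],[0,0,0],[0,0,0],[0,0,0],[0,0,0],[0,0,0],[0,0,0],[0,0,0],[0,0,0],[0,0,0]],"angular":[[0,0,0],[0,0,0],[0,0,0],[0,0,0],[0,0,0],[0,0,0],[0,0,0],[0,0,0],[0,0,0],[0,0,0],[0,0,0],[0,0,0]]}' 1
python3 -m jog '{"linear":[[0,0,-2],[0,0,-3],[0,0,-5],[0,0,-5],[0,0,-10],[0,0,-15],[0,0,-15],[0,0,-15],[0,0,-15],[0,0,-15],[0,0,-15],[0,0,-15],[0,0,-10],[0,0,-5],[0,0,-5],[0,0,0],[0,0,0]],"angular":[[0,0,0],[0,0,0],[0,0,0],[0,0,0],[0,0,0],[0,0,0],[0,0,0],[0,0,0],[0,0,0],[0,0,0],[0,0,0],[0,0,0],[0,0,0],[0,0,0.35],[0,0,0],[0,0,0],[0,0,0]]}'
python3 -c "
from h import *
go(535.3,241.7,260,1.541)"
```

```text
t: 62.1
ee_pos: [564.3, -340.4, 111.0]
tool_rot: [2.222, 2.22, 0.0]
ft_force: [-0.0, 0.6, -0.3]
width: 88.2
t: 63.1
ee_pos: [563.9, -339.9, 110.6]
tool_rot: [-2.223, -2.22, -0.001]
ft_force: [-0.4, 0.7, 0.4]
width: 21.8
t: 64.52
ee_pos: [563.9, -340.3, 260.8]
tool_rot: [2.255, 2.187, 0.0]
ft_force: [-1.1, -0.1, -6.6]
width: 21.5
yaw now 1.540 tilt [ 0. -0.] | ang z units -0.01 | then lin x 580.9 y -45.9 z 0.8 | pos [ 563.9 -340.3  260.8] w 21.5 t 64.5
```

```bash
python3 -m jog '{"linear":[[8,0,0],[16,-2.7,0],[24,-2.7,0],[32,-2.7,0],[34,-2.7,0],[34,-2.7,0],[34,-2.7,0],[34,-2.7,0],[34,-2.7,0],[34,-2.7,0],[34,-2.7,0],[34,-2.7,0],[34,-2.7,0],[34,-2.7,0],[34,-2.7,0],[34,-2.7,0],[34,-2.7,0],[32,-2.7,0],[20,0,0],[7,0,0]],"angular":[[0,0,0],[0,0,0],[0,0,0],[0,0,0],[0,0,0],[0,0,0],[0,0,0],[0,0,0],[0,0,0],[0,0,0],[0,0,0],[0,0,0],[0,0,0],[0,0,0],[0,0,0],[0,0,0],[0,0,0],[0,0,0],[0,0,0],[0,0,0]]}'
python3 -m jog '{"linear":[[0,0,10],[0,0,20],[0,0,20],[0,0,20],[0,0,15],[0,0,10],[0,0,10],[0,0,0],[0,0,0],[0,0,0]],"angular":[[0,0,0],[0,0,0],[0,0,0],[0,0,0],[0,0,0],[0,0,0],[0,0,0],[0,0,0],[0,0,0],[0,0,0]]}'
python3 -c "
from h import *
go(535.3,241.7,115.6,1.541)"
```

```text
t: 66.18
ee_pos: [534.3, 246.1, 260.0]
tool_rot: [-2.25, -2.189, -0.0]
ft_force: [0.5, -1.6, -5.9]
width: 21.3
t: 67.02
ee_pos: [537.2, 242.0, 156.6]
tool_rot: [2.256, 2.185, 0.002]
ft_force: [-0.2, -0.6, -5.0]
width: 21.5
yaw now 1.539 tilt [0.002 0.001] | ang z units -0.02 | then lin x -0.3 y -1.9 z 41.0 | pos [537.2 242.  156.6] w 21.5 t 67.0
```

```bash
python3 -m jog '{"linear":[[0,-1,5],[0,0,5],[0,0,5],[0,0,5],[0,0,4],[0,0,3],[0,0,3],[0,0,2],[0,0,2],[0,0,2],[0,0,1],[0,0,0],[0,0,0]],"angular":[[0,0,0],[0,0,0],[0,0,0],[0,0,0],[0,0,0],[0,0,0],[0,0,0],[0,0,0],[0,0,0],[0,0,0],[0,0,0],[0,0,0],[0,0,0]]}'
python3 -m jog '{"linear":[[0,0,0.8],[0,0,0.8],[0,0,0.7],[0,0,0],[0,0,0]],"angular":[[0,0,0],[0,0,0],[0,0,0],[0,0,0],[0,0,0]]}'
python3 -c "
from h import *
go(535.3,241.7,115.6,1.541)"
```

```text
t: 68.1
ee_pos: [535.5, 241.9, 118.6]
tool_rot: [2.256, 2.186, 0.0]
ft_force: [-0.1, 1.3, -5.0]
width: 21.9
t: 68.52
ee_pos: [535.4, 241.9, 116.2]
tool_rot: [-2.256, -2.186, 0.0]
ft_force: [-0.3, 0.1, -6.1]
width: 21.8
yaw now 1.539 tilt [-0. -0.] | ang z units -0.02 | then lin x -0.2 y -0.1 z 0.6 | pos [535.4 241.9 116.2] w 21.8 t 68.5
```

```bash
python3 -m jog '{"linear":[[0,0,0.5],[0,0,0.5],[0,0,0.3],[0,0,0],[0,0,0]],"angular":[[0,0,0],[0,0,0],[0,0,0],[0,0,0],[0,0,0]]}'
```

```text
t: 68.93
ee_pos: [535.6, 242.1, 115.5]
tool_rot: [2.256, 2.186, 0.001]
ft_force: [-1.1, 0.3, -1.7]
width: 21.6
```

```bash
python3 -m jog '{"linear":[[0,0,0.4],[0,0,0],[0,0,0]],"angular":[[0,0,0],[0,0,0],[0,0,0]]}'
python3 -m jog '{"linear":[[0,0,0],[0,0,0],[0,0,0],[0,0,0],[0,0,0],[0,0,0],[0,0,0],[0,0,0],[0,0,0],[0,0,-10],[0,0,-25],[0,0,-30],[0,0,-30],[0,0,0],[0,0,0]],"angular":[[0,0,0],[0,0,0],[0,0,0],[0,0,0],[0,0,0],[0,0,0],[0,0,0],[0,0,0],[0,0,0],[0,0,0],[0,0,0],[0,0,0],[0,0,0],[0,0,0],[0,0,0]]}' -1
python3 - <<'E'
from h import *
p=look('wrist','pack_wide pack_slim',1,1);save(p,'w11')
go(441.7,-282.6,200,1.54)
E
```

```text
t: 69.18
ee_pos: [535.6, 242.3, 115.4]
tool_rot: [2.256, 2.186, 0.001]
ft_force: [-2.4, 0.6, 3.6]
width: 21.5
t: 70.43
ee_pos: [537.3, 242.7, 213.3]
tool_rot: [2.255, 2.184, 0.009]
ft_force: [-0.4, -0.7, 0.2]
width: 88.6
wrist pack_wide [[538.5, 345.8, 6.4]]
wrist pack_slim [[532.9, 244.8, 6.2]]
yaw now 1.539 tilt [-0.002 -0.001] | ang z units -0.01 | then lin x -526.8 y -76.7 z 8.5 | pos [534.6 241.6 208.5] w 88.2 t 70.6
```

View pics/w11.png

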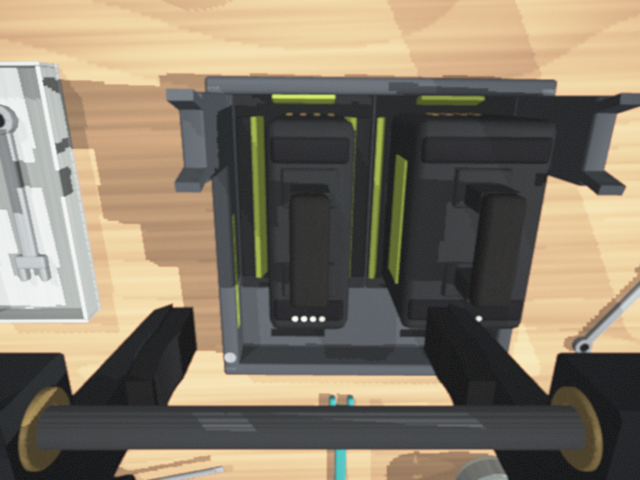

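Both packs are back in their seats, just as they started. Now the bar.

```bash
python3 -m jog '{"linear":[[-15,-2,0],[-28,-4,0],[-28,-4,0],[-28,-4,0],[-28,-4,0],[-28,-4,0],[-28,-4,0],[-28,-4,0],[-28,-4,0],[-28,-4,0],[-28,-4,0],[-28,-4,0],[-28,-4,0],[-28,-4,0],[-28,-4,0],[-28,-4,0],[-28,-4,0],[-28,-4,0],[-28,-4,0],[-8,-3,0]],"angular":[[0,0,0],[0,0,0],[0,0,0],[0,0,0],[0,0,0],[0,0,0],[0,0,0],[0,0,0],[0,0,0],[0,0,0],[0,0,0],[0,0,0],[0,0,0],[0,0,0],[0,0,0],[0,0,0],[0,0,0],[0,0,0],[0,0,0],[0,0,0]]}'
python3 -m jog '{"linear":[[0,0,0],[0,0,0],[0,0,0],[0,0,0],[0,0,0],[0,0,0],[0,0,0],[0,0,0],[0,0,0],[0,0,0],[0,0,0],[0,0,0],[0,0,0],[0,0,0],[0,0,0],[0,0,0],[0,0,0]],"angular":[[0,0,1.2],[0,0,1.2],[0,0,1.2],[0,0,1.2],[0,0,1.2],[0,0,1.2],[0,0,1.2],[0,0,1.2],[0,0,1.2],[0,0,1.2],[0,0,1.2],[0,0,1.2],[0,0,1.2],[0,0,1.2],[0,0,0.84],[0,0,0],[0,0,0]]}'
python3 -c "
from h import *
go(441.7,-282.6,10.5,0)
look('wrist','hold_bar',1,2)"
```

```text
t: 72.25
ee_pos: [439.7, -285.5, 208.3]
tool_rot: [-2.258, -2.182, 0.003]
ft_force: [-0.0, 0.2, 0.7]
width: 88.1
t: 73.67
ee_pos: [440.9, -281.7, 208.7]
tool_rot: [-3.14, -0.003, 0.003]
ft_force: [-0.1, 0.0, 0.1]
width: 88.2
yaw now 0.002 tilt [-0.002  0.001] | ang z units 0.02 | then lin x 0.8 y 0.9 z 198.2 | pos [ 440.9 -281.7  208.7] w 88.2 t 73.7
wrist hold_bar [[443.8, -287.1, 7.1], [446.7, -290.3, 7.9]]
```

```bash
python3 -m jog '{"linear":[[0.8,0.9,15],[0,0,25],[0,0,25],[0,0,25],[0,0,25],[0,0,25],[0,0,25],[0,0,15],[0,0,10],[0,0,4],[0,0,2],[0,0,1],[0,0,0],[0,0,0]],"angular":[[0,0,0],[0,0,0],[0,0,0],[0,0,0],[0,0,0],[0,0,0],[0,0,0],[0,0,0],[0,0,0],[0,0,0],[0,0,0],[0,0,0],[0,0,0],[0,0,0]]}'
python3 -m jog '{"linear":[[0,0,0],[0,0,0],[0,0,0],[0,0,0],[0,0,0],[0,0,0],[0,0,0],[0,0,0],[0,0,0],[0,0,0],[0,0,0],[0,0,0]],"angular":[[0,0,0],[0,0,0],[0,0,0],[0,0,0],[0,0,0],[0,0,0],[0,0,0],[0,0,0],[0,0,0],[0,0,0],[0,0,0],[0,0,0]]}' 1
python3 -m jog '{"linear":[[0,0,-5],[0,0,-10],[0,0,-20],[0,0,-25],[0,0,-25],[0,0,-25],[0,0,-25],[0,0,-25],[0,0,-20],[0,0,-10],[0,0,-5],[0,0,0],[0,0,0]],"angular":[[0,0,0],[0,0,0],[0,0,0],[0,0,0],[0,0,0],[0,0,0],[0,0,0],[0,0,0],[0,0,0],[0,0,0],[0,0,0.33],[0,0,0],[0,0,0]]}'
python3 -c "
from h import *
go(480.4,292.2,200,-.029)"
```

```text
t: 75.03
ee_pos: [443.5, -283.9, 13.8]
tool_rot: [3.14, -0.0, 0.003]
ft_force: [-0.2, -0.3, 0.1]
width: 88.0
t: 76.03
ee_pos: [442.5, -283.2, 12.6]
tool_rot: [-3.141, 0.0, 0.0]
ft_force: [-1.4, 0.2, 0.1]
width: 21.5
t: 77.12
ee_pos: [442.4, -283.1, 207.5]
tool_rot: [-3.141, 0.045, 0.0]
ft_force: [-0.1, -0.3, -2.0]
width: 21.8
yaw now -0.028 tilt [-0.  0.] | ang z units 0.01 | then lin x 21.3 y -576.1 z 7.5 | pos [ 442.4 -283.1  207.5] w 21.8 t 77.1
```

```bash
python3 -m jog '{"linear":[[0,-15,0],[1.3,-30,0],[1.3,-32,0],[1.3,-32,0],[1.3,-32,0],[1.3,-32,0],[1.3,-32,0],[1.3,-32,0],[1.3,-32,0],[1.3,-32,0],[1.3,-32,0],[1.3,-32,0],[1.3,-32,0],[1.3,-32,0],[1.3,-32,0],[1.3,-32,0],[1.3,-32,0],[0.5,-32,0],[0,-18.5,0],[0,0,0]],"angular":[[0,0,0],[0,0,0],[0,0,0],[0,0,0],[0,0,0],[0,0,0],[0,0,0],[0,0,0],[0,0,0],[0,0,0],[0,0,0],[0,0,0],[0,0,0],[0,0,0],[0,0,0],[0,0,0],[0,0,0],[0,0,0],[0,0,0],[0,0,0]]}'
python3 -m jog '{"linear":[[0,0,10],[0,0,15],[0,0,15],[0,0,10],[0,0,5],[0,0,0],[0,0,0],[0,0,0]],"angular":[[0,0,0],[0,0,0],[0,0,0],[0,0,0],[0,0,0],[0,0,0],[0,0,0],[0,0,0]]}'
python3 - <<'E'
from h import *
go(480.4,291.8,112.6,-.029)
p=read_camera("wrist");save(p,"w12")
E
```

```text
t: 78.78
ee_pos: [479.0, 295.0, 206.1]
tool_rot: [-3.141, 0.039, 0.004]
ft_force: [0.8, -0.4, -1.0]
width: 22.0
t: 79.45
ee_pos: [481.2, 291.3, 153.4]
tool_rot: [-3.141, 0.046, -0.002]
ft_force: [0.4, 0.1, -1.6]
width: 22.1
yaw now -0.030 tilt [0.001 0.001] | ang z units -0.01 | then lin x -0.8 y -0.5 z 40.8 | pos [481.2 291.3 153.4] w 22.1 t 79.5
```

View pics/w12.png

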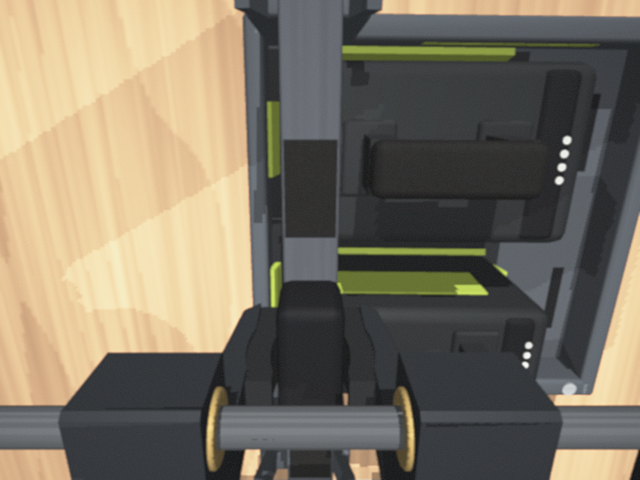

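The bar is over the saddles, with the prongs on either side of it at (250..375, 5). Lowering.

```bash
python3 -m jog '{"linear":[[-0.4,-0.4,6],[0,0,8],[0,0,8],[0,0,5],[0,0,3],[0,0,2],[0,0,2],[0,0,2],[0,0,1],[0,0,0],[0,0,0],[0,0,0]],"angular":[[0,0,0],[0,0,0],[0,0,0],[0,0,0],[0,0,0],[0,0,0],[0,0,0],[0,0,0],[0,0,0],[0,0,0],[0,0,0],[0,0,0]]}'
python3 -c "
from h import *
go(480.4,291.8,112.6,-.029)"
```

```text
t: 80.5
ee_pos: [480.4, 291.9, 115.9]
tool_rot: [-3.141, 0.046, -0.001]
ft_force: [-0.3, -0.4, -0.9]
width: 21.6
yaw now -0.029 tilt [0. 0.] | ang z units -0.00 | then lin x 0.0 y 0.1 z 3.3 | pos [480.4 291.9 115.9] w 21.6 t 80.5
```

```bash
python3 -m jog '{"linear":[[0,0,1],[0,0,1],[0,0,0.6],[0,0,0.4],[0,0,0.4],[0,0,0],[0,0,0]],"angular":[[0,0,0],[0,0,0],[0,0,0],[0,0,0],[0,0,0],[0,0,0],[0,0,0]]}'
python3 -m jog '{"linear":[[0,0,0],[0,0,0],[0,0,0],[0,0,0],[0,0,0],[0,0,0],[0,0,0],[0,0,0],[0,0,0]],"angular":[[0,0,0],[0,0,0],[0,0,0],[0,0,0],[0,0,0],[0,0,0],[0,0,0],[0,0,0],[0,0,0]]}' -1
python3 -m jog '{"linear":[[0,0,-10],[0,0,-20],[0,0,-25],[0,0,-25],[0,0,-25],[0,-20,-15],[0,-20,0],[0,-20,0],[0,-20,0],[0,0,0],[0,0,0]],"angular":[[0,0,0],[0,0,0],[0,0,0],[0,0,0],[0,0,0],[0,0,0],[0,0,0],[0,0,0],[0,0,0],[0,0,0],[0,0,0]]}'
python3 - <<'E'
from h import *
p=look("wrist","pack_wide pack_slim hold_bar",1,1);a=p["img"]
q=look("scene","tool_tray pack_wide pack_slim hold_bar spanner",1,1)["img"]
c=cv2.resize(q[140:330,200:500],(640,405),interpolation=cv2.INTER_CUBIC)
b=np.vstack([cv2.resize(a,(240,180)),np.zeros((225,240,3),np.uint8)])
im=np.hstack([cv2.resize(a,(400,300)),cv2.resize(c,(400,253)).repeat(1,0) if 0 else cv2.copyMakeBorder(cv2.resize(c,(400,253)),0,47,0,0,cv2.BORDER_CONSTANT)])
cv2.imwrite("pics/fin.png",im[:,:,::-1])
E
```

```text
t: 81.08
ee_pos: [480.2, 291.8, 112.6]
tool_rot: [3.141, -0.046, -0.0]
ft_force: [-1.8, -1.3, 2.4]
width: 22.1
t: 81.83
ee_pos: [480.2, 291.8, 112.2]
tool_rot: [-3.141, 0.046, -0.0]
ft_force: [0.5, 0.1, 0.4]
width: 79.4
t: 82.75
ee_pos: [482.4, 372.3, 232.7]
tool_rot: [3.141, -0.043, 0.0]
ft_force: [-0.1, -0.2, 0.8]
width: 87.8
wrist pack_wide [[537.9, 348.9, 5.7]]
wrist pack_slim [[530.8, 243.5, 7.4]]
wrist hold_bar [[480.2, 286.3, 108.4]]
scene tool_tray [[524.6, 1.2, -0.6]]
scene pack_wide [[539.5, 345.4, 11.6]]
scene pack_slim [[530.5, 238.6, 6.1]]
scene hold_bar [[479.6, 293.1, 104.0]]
scene spanner [[804.3, 266.0, -0.6]]
```

View pics/fin.png

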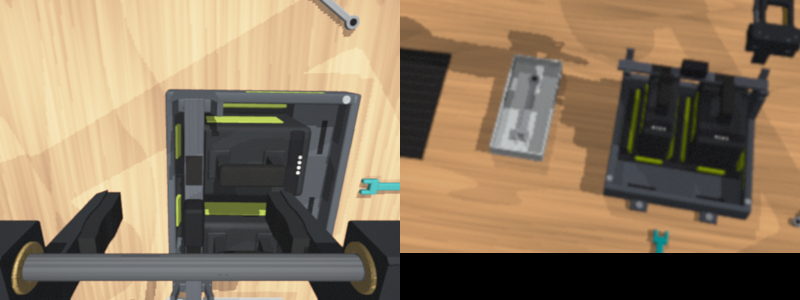

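The final view shows the bar in both saddles (left panel x≈193), both packs seated and the spanner in the tray (right panel, around (525,105)). Nothing is touching the robot, so I'm handing in.

```bash
python3 -c "
from h import *
print(bot.hand_in())"
```

```text
the job is handed in; nothing more can be done
None
```

I handed the job in at about 83 s of the allowed 147 s; no verdict was reported.

**What I did:** I laid the bar on the mat and stood both packs beside it. I then took the large grey spanner from the bay floor and laid it in the tool tray. The wide and slim packs went back into their own seats and the bar back into its saddles, each at the pose where I had first gripped it.

**Last checks:**
- **Packs:** they were set down gently, with about 8 N or less on the wrist at each contact. The wrist picture shows both down in their seats.
- **Bar:** the TCP height at release fits a bar resting in the saddles, and the scene camera put it within about 1–2 mm of its starting place.
- **Spanner:** the wrist camera put it within about 4 mm of the tray's middle, lying flat.
- **Gripper:** it was open and clear of everything.

**Checks that disagreed:**
- **Bar sideways position:** the wrist camera read it about 5–6 mm off. It read the same offset before I first picked the bar up, so I took it as camera bias.
- **Slim pack:** the network readings scattered by about 5 mm, with no sign of this in the pictures.
- **Spanner:** the last scene-camera query returned the turquoise decoy as its best match, but the spanner is visible in the tray in that picture.

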